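# Weigh and record the refilled clip box

### The job

First slide the blue marker on the scale back to its zero stop, to clear the last reading. Then put every orange binder clip into the yellow box where it stands in the wooden caddy, carry the box level onto the middle of the scale's pan, let go, and once the red needle has settled slide the blue marker until it lines up with the needle, and let go of it. Finally carry the box, clips and all, level back into its bay in the caddy, leaving the marker at the reading and the mug, tin and jar undisturbed.

Things in the scene. Friction and masses are not known exactly. Their poses are not given: they have to be found in the camera images.
- scale: white counting scale, fixed, housing 250 (x) by 200 (y) by 35 mm high. Origin: centre of its underside on the shelf. In its own frame: the marker's track runs along y at x = -75 mm, the needle's window at x = -46 mm (both on the housing's top, z = 35 mm), the pan is centred at x = +55 mm, y = 0. The robot faces its -x side
- marker (a joint): position of the blue marker along its track in m: 0 = zero stop (at y = -65 mm in the scale's frame), 0.13 = far stop (y = +65 mm); it slides along the scale's own +y, stays where it is left, and takes about 1.5 N to slide. Starts anywhere from 0.04 to 0.12
- marker_tip (a point): centre of the top of the blue marker grip, 24 mm (scale's x) by 14 mm (scale's y, the way it slides), its top 63 mm above the shelf and 28 mm above the housing's flat top, which is bare on both sides of it along the track. A white line marks its middle. Pinch it across its 14 mm, or push it
- needle_tip (a point): top of the red needle, a 26 (scale's x) by 3 (y) by 7 mm bar, its middle 31 mm on the pan's side (+x) of the marker's. Driven by the pan it slides along the scale's +y, 7 mm for each 1 mm the pan sinks; with the pan empty it is level with the zero stop. The marker is lined up when this point and marker_tip have the same y in the scale's frame
- pan_top (a point): centre of the upper face of the round steel pan (140 mm across, 6 mm thick, rubber faced). Empty it is 63 mm above the shelf; it stays level and sinks on a soft spring of 100 N/m after a first 0.4 N (6 to 16 mm for the filled box; stops at 18.5 mm), settling within about 1 s
- caddy: wooden caddy, fixed: a turntable disc 250 mm across, its top 30 mm above the shelf, turned by up to 0.5 rad. Origin: centre of its underside on the shelf. The bay for the yellow box is in the middle of its top, long side along own x: 174 by 84 mm inside, end walls 18 mm high, long sides with lips 4 mm high. At own y = +86 and -86 mm lie two fixed blocks 12 mm high
- clip_box: yellow open plastic box, 150 (own x) by 60 (own y) by 30 mm high outside, walls and floor 3 mm, about 70 g (unknown, 60 to 84 g). Origin: centre of its underside. Starts in the caddy's bay. Can be gripped from above across its 60 mm width with the fingers outside
- clip_a: orange binder clip, 40 mm long (own x), 18 mm wide (own y) at its flat spine, 22 mm high, sides sloping in at 10 degrees to a 10 mm wide top; 21 to 30 g. At the start it stands on its spine, at any yaw, on the shelf between caddy and scale. Origin: centre of the spine's underside; z from spine to top. Two to four clips are present; absent ones read None
- clip_b: orange binder clip, 40 mm long (own x), 18 mm wide (own y) at its flat spine, 22 mm high, sides sloping in at 10 degrees to a 10 mm wide top; 21 to 30 g. At the start it stands on its spine, at any yaw, on the shelf between caddy and scale. Origin: centre of the spine's underside; z from spine to top. Two to four clips are present; absent ones read None
- clip_c: orange binder clip, 40 mm long (own x), 18 mm wide (own y) at its flat spine, 22 mm high, sides sloping in at 10 degrees to a 10 mm wide top; 21 to 30 g. At the start it stands on its spine, at any yaw, on the shelf between caddy and scale. Origin: centre of the spine's underside; z from spine to top. Two to four clips are present; absent ones read None
- clip_d: orange binder clip, 40 mm long (own x), 18 mm wide (own y) at its flat spine, 22 mm high, sides sloping in at 10 degrees to a 10 mm wide top; 21 to 30 g. At the start it stands on its spine, at any yaw, on the shelf between caddy and scale. Origin: centre of the spine's underside; z from spine to top. Two to four clips are present; absent ones read None
- mug: black ceramic mug of brass fasteners, 80 mm across, 85 mm high, handle to own +y; origin at the centre of its underside. Leave alone
- tin: pewter-coloured stamp-pad tin, 70 by 110 by 18 mm; origin at the centre of its underside. Leave alone
- jar: glass jar with green cap, 56 mm across, 70 mm high; origin at the centre of its underside. Leave alone

How it is judged:
On the way, in this order (a step that is already met when the one before it is completed fails the run):
1. the marker has been slid back to its zero stop (within 5 mm) (value of joint marker below 0.005 m), for 0.2 s.
2. every clip that is present lies inside the yellow box, which stands in the caddy's bay (x of clip_a in the frame of clip_box between -0.074 and 0.074 m and y of clip_a in the frame of clip_box between -0.029 and 0.029 m and z of clip_a in the frame of clip_box between -0.002 and 0.032 m and x of clip_b in the frame of clip_box between -0.074 and 0.074 m and y of clip_b in the frame of clip_box between -0.029 and 0.029 m and z of clip_b in the frame of clip_box between -0.002 and 0.032 m and x of clip_c in the frame of clip_box between -0.074 and 0.074 m and y of clip_c in the frame of clip_box between -0.029 and 0.029 m and z of clip_c in the frame of clip_box between -0.002 and 0.032 m and x of clip_d in the frame of clip_box between -0.074 and 0.074 m and y of clip_d in the frame of clip_box between -0.029 and 0.029 m and z of clip_d in the frame of clip_box between -0.002 and 0.032 m and x of clip_box in the frame of caddy between -0.018 and 0.018 m and y of clip_box in the frame of caddy between -0.018 and 0.018 m and z of clip_box in the frame of caddy between 0.026 and 0.034 m and angle between the x axis of clip_box and the x axis of caddy, either way round below 0.2 rad and linear speed of clip_box below 0.02 m/s and angle between clip_box's own z axis and vertical below 0.1 rad), for 0.2 s.
3. the box with all clips stands level, still and let go on the pan, centred within 12 mm (x of clip_a in the frame of clip_box between -0.074 and 0.074 m and y of clip_a in the frame of clip_box between -0.029 and 0.029 m and z of clip_a in the frame of clip_box between -0.002 and 0.032 m and x of clip_b in the frame of clip_box between -0.074 and 0.074 m and y of clip_b in the frame of clip_box between -0.029 and 0.029 m and z of clip_b in the frame of clip_box between -0.002 and 0.032 m and x of clip_c in the frame of clip_box between -0.074 and 0.074 m and y of clip_c in the frame of clip_box between -0.029 and 0.029 m and z of clip_c in the frame of clip_box between -0.002 and 0.032 m and x of clip_d in the frame of clip_box between -0.074 and 0.074 m and y of clip_d in the frame of clip_box between -0.029 and 0.029 m and z of clip_d in the frame of clip_box between -0.002 and 0.032 m and horizontal distance between clip_box and pan_top below 0.012 m and z of clip_box in the frame of pan_top between -0.004 and 0.004 m and linear speed of clip_box below 0.02 m/s and angle between clip_box's own z axis and vertical below 0.1 rad and contact force between the fingers and clip_box below 0.1 N), for 0.5 s.
4. the marker, let go and still, is in line with the needle within 5 mm while the box with all clips stands on the pan, let go (all of step 3 and y of marker_tip in the frame of needle_tip between -0.005 and 0.005 m and contact force between the fingers and anything else below 0.1 N and velocity of joint marker between -0.005 and 0.005 m/s), for 0.5 s.
At the end, for the whole second after the job is handed in: The box stands level and still in the caddy's bay (within 18 mm and 0.2 rad of its middle and direction) with every clip inside; the pan is empty and back up; the marker is still at the reading it was set to (all of step 2 and value of joint marker above 0.03 m and velocity of joint marker between -0.005 and 0.005 m/s and z of pan_top in the frame of scale above 0.061 m); the robot touches nothing.
It fails at once if the yellow box is tipped by more than 0.4 rad (angle between clip_box's own z axis and vertical above 0.4 rad).
It fails at once if the marker is moved while the filled box is away from the pan ((x of clip_a in the frame of clip_box between -0.074 and 0.074 m and y of clip_a in the frame of clip_box between -0.029 and 0.029 m and z of clip_a in the frame of clip_box between -0.002 and 0.032 m) and (x of clip_b in the frame of clip_box between -0.074 and 0.074 m and y of clip_b in the frame of clip_box between -0.029 and 0.029 m and z of clip_b in the frame of clip_box between -0.002 and 0.032 m) and (x of clip_c in the frame of clip_box between -0.074 and 0.074 m and y of clip_c in the frame of clip_box between -0.029 and 0.029 m and z of clip_c in the frame of clip_box between -0.002 and 0.032 m) and (x of clip_d in the frame of clip_box between -0.074 and 0.074 m and y of clip_d in the frame of clip_box between -0.029 and 0.029 m and z of clip_d in the frame of clip_box between -0.002 and 0.032 m) and horizontal distance between clip_box and pan_top above 0.1 m and (velocity of joint marker above 0.02 m/s or velocity of joint marker below -0.02 m/s)).
It fails at once if the mug is moved by more than 3 cm or tipped over (distance of mug from where it was at the start of the episode above 0.03 m or angle between mug's own z axis and vertical above 0.5 rad).
It fails at once if the tin is moved by more than 3 cm or tipped over (distance of tin from where it was at the start of the episode above 0.03 m or angle between tin's own z axis and vertical above 0.5 rad).
It fails at once if the jar is moved by more than 3 cm or tipped over (distance of jar from where it was at the start of the episode above 0.03 m or angle between jar's own z axis and vertical above 0.5 rad).
Of clip_a, clip_b, clip_c, clip_d only 2 to 4 are there at a start; the rules pass over those that are not, and their reading is None.
At some moment in a run one of clip_a, clip_b, clip_c, clip_d may be knocked a few centimetres aside while the robot is not near it.
It also fails if it takes over 210 s, if anything falls off the work surface, if the arm or the gripper's body presses on something with over 40 N, if the wrist force passes 120 N, or if a joint passes its speed limit or range.

### The arm

A 6-joint arm with a two-finger parallel gripper is mounted at the origin on the work surface. World frame = base frame: x ahead of the robot, y to its left, z up, the work surface at z = 0. Lengths are in m, angles in rad, forces in N, time in s.
With the tool pointing down it reaches from about 0.35 to 0.975 m from the base axis. Payload 4.9 kg.
Tool frame: the origin (TCP) lies at the very end of the fingers, on their centre line; the grasp point (between the pads) lies 19 mm behind it; y points along the fingers, z is the direction in which the jaws open and shut, and the axes are right-handed (so a half turn about y gives the same grasp; the last joint's range is limited). The gripper opens to 85 mm and grips with 20 to 120 N. Pads are 22 mm wide; open, the fingers measure 114 mm over their backs; the gripper's body (76 mm by 85 mm) begins 54 mm behind the grasp point. The pads swing forward as they close: fully open they stand 13 mm farther back than shut.
Start: joints at [1.022, 0.053, 1.613, -0, 1.476, -0.119], TCP at [0.26, 0.568, 0.231] pointing down, gripper open.
Joint ranges: [-3.01, 3.01], [-1.01, 2.22], [0.06, 2.58], [-1.02, 4.17], [0.09, 2.62], [-3.14, 3.14]. Speed limits (rad/s): [2.57, 2.57, 3.14, 3.14, 3.14, 3.14].

### API

Orientations are given as a rotation vector (axis times angle).
In Python, from station import monitor, viewer, ticket gives the robot as it stands.
- The arm moves only by the tool servo_tool, never from a script. Its argument "commands" is one flat list of numbers, 7 for each row, row after row: the turn, a rotation vector about the tool's x, y, z in rad, then the shift along the tool's x, y, z in cm, then the opening, from 0 (shut) to 1 (fully open). In form: [rx, ry, rz, dx, dy, dz, claw, rx, ry, rz, dx, dy, dz, claw, ...]. A call has 1 to 20 rows; each row shifts and turns the pose as measured when the row begins, along the tool's axes as they then stand; what a row does not reach is not made up. A row lasts 1/10 s, in which the tool goes at most 50 mm and 8.59 degrees, less where a joint would pass 70% of its speed; a pose out of reach is approached as far as the arm can. A call is refused whole if a number of a shift passes 5 or a number of a turn 0.15, either way. A call with a gripper value outside its range is refused whole. The fingers move at their own pace and stop on an object; "grip_force" is the grip in N (left out, the last holds). Time passes only in rows, so rows that do not move let the fingers close. It gives the time, the measured TCP pose, the force and the opening at its end, in the units of the state.
- monitor.get_obs(): the state, without advancing time (a new reading comes with each control period).
- viewer.get_image(name): name is "side" or "top"; returns a dict with "frame" (420x560x3 uint8, red, green, blue), "depth" (420x560 float32, m along the optical axis (not along the pixel's ray), 0 where there is no reading), "camera_matrix" (3x3 intrinsics, pixels), "dist_coeffs" ([k1, k2, p1, p2, k3] as OpenCV has them; the pictures are not rectified), "cam_to_world" (4x4, takes a point from camera to world coordinates). Camera axes: x right, y down, z forward; pixel columns grow to the right and rows downward; lengths in m; the calibration is good to about 2 mm. A picture is of the moment at which its call begins.
- ticket.finish_job(): hands the job in, once; it reports no verdict.
The state is a dict: "t": time; "q": joint angles; "dq": joint speeds; "effort": joint torques, N m; "tool_pos": TCP position; "tool_rot": TCP orientation; "contact_force": force on the tool from outside, world axes, zero at the start; "wrist_torque": the same for the moment, N m; "opening": finger opening in m.
Only numpy, scipy, OpenCV 4.12 (cv2) and the standard library are available. Lean on these libraries where they do the work, as an engineer would, in place of code of your own. Each camera call takes 0.05 s, during which the arm holds its last target.

## Working session

There is one attempt and no reset: what is moved stays moved. The work goes in short steps, Python scripts to look and compute and a tool call to move; the robot and the scene stay as the last step left them, time stands still between calls to the robot, and variables do not carry over. Pictures are saved under pics/ and viewed, and the job is handed in when it is done.

Besides the shell and the picture viewer there is one more tool, called after "Emit:" as a command line: name --argument value ..., lists and objects as JSON in quotes. servo_tool: Moves the arm, as the interface text tells. Its arguments: {"type":"object","properties":{"commands":{"type":"array","items":{"type":"number"}},"grip_force":{"type":"number"}},"required":["commands"]}

```bash
ls; mkdir -p pics
python3 - <<'E'
from station import monitor, viewer, ticket
import cv2
o=monitor.get_obs(); print(o)
for n in("top","side"):
    d=viewer.get_image(n); cv2.imwrite(f"pics/{n}0.png",d["frame"][:,:,::-1]); print(n,d["camera_matrix"],d["dist_coeffs"],d["cam_to_world"])
E
```

```text
pics
{'t': 0.0, 'q': array([ 1.02201572e+00,  5.33857135e-02,  1.61429771e+00,  1.86229442e-05,
        1.47601684e+00, -1.19002042e-01]), 'dq': array([-8.50139891e-04, -1.04963406e-03,  8.63628709e-05, -5.07953515e-06,
        3.52274294e-04, -2.25324974e-04]), 'effort': array([-4.65960093e-04, -3.93679333e+01, -3.70178461e+01, -6.40105850e-05,
        6.89520588e-03,  1.00710889e-05]), 'tool_pos': array([0.26008407, 0.56762268, 0.23004292]), 'tool_rot': array([-1.54637777,  0.33773002, -0.33661019]), 'contact_force': array([-0.36206148, -0.83509054, -0.63096722]), 'wrist_torque': array([-0.03752518, -0.00332539,  0.04261613]), 'opening': 0.08522675629171932}
top [[530.77053255   0.         276.39564147]
 [  0.         530.77053255 209.72585984]
 [  0.           0.           1.        ]] [0.03303812 0.         0.         0.         0.        ] [[ 3.39031034e-02 -9.79654939e-01  1.97804902e-01  3.85371281e-01]
 [-9.99425116e-01 -3.32590306e-02  6.57839870e-03 -1.40416585e-02]
 [ 1.34238504e-04 -1.97914215e-01 -9.80219335e-01  1.19268755e+00]
 [ 0.00000000e+00  0.00000000e+00  0.00000000e+00  1.00000000e+00]]
side [[531.79635499   0.         281.31010406]
 [  0.         531.79635499 214.49978718]
 [  0.           0.           1.        ]] [0.0148825 0.        0.        0.        0.       ] [[ 0.74260496 -0.3727145   0.55643667 -0.06660808]
 [-0.66956686 -0.39484982  0.62910559 -0.78770755]
 [-0.01476786 -0.83974849 -0.54277471  0.73262531]
 [ 0.          0.          0.          1.        ]]
```

View pics/top0.png

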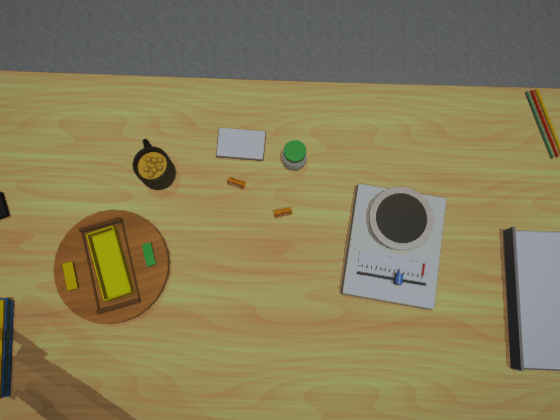

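View pics/side0.png

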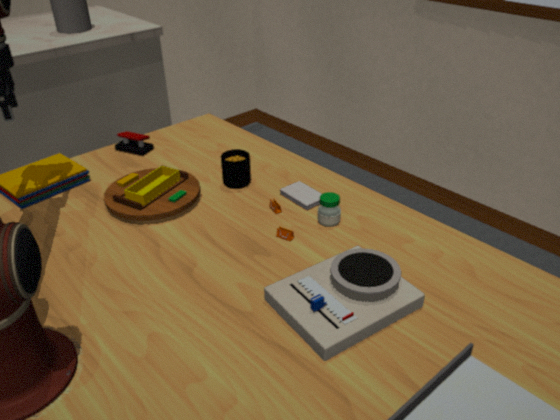

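The top view shows two clips at (236,183) and (283,212). The marker is at (398,277), the needle at (423,269), the pan at (402,218), and the box at (110,264) in the caddy at (112,266). Next I'll enlarge the crops to measure them.

```bash
cat > h.py <<'E'
from station import monitor, viewer, ticket
import cv2, numpy as np
from scipy.spatial.transform import Rotation as R
def shot(n): return viewer.get_image(n)
def px2w(d,pts,z):
    pts=np.array(pts,float).reshape(-1,1,2)
    u=cv2.undistortPoints(pts,d["camera_matrix"],d["dist_coeffs"]).reshape(-1,2)
    T=d["cam_to_world"]; r=np.c_[u,np.ones(len(u))]@T[:3,:3].T
    s=(z-T[2,3])/r[:,2]; return T[:3,3]+r*s[:,None]
def w2px(d,P):
    T=np.linalg.inv(d["cam_to_world"]); rv=cv2.Rodrigues(T[:3,:3])[0]
    return cv2.projectPoints(np.array(P,float).reshape(-1,1,3),rv,T[:3,3],d["camera_matrix"],d["dist_coeffs"])[0].reshape(-1,2)
def cloud(d):
    v,u=np.mgrid[0:420,0:560]
    p=cv2.undistortPoints(np.stack([u,v],-1).reshape(-1,1,2).astype(float),d["camera_matrix"],d["dist_coeffs"]).reshape(-1,2)
    z=d["depth"].reshape(-1,1); P=np.c_[p*z,z]; T=d["cam_to_world"]
    return (P@T[:3,:3].T+T[:3,3]).reshape(420,560,3)
def crop(d,x,y,w,h,s,name):
    c=d["frame"][y:y+h,x:x+w,::-1]; cv2.imwrite("pics/"+name,cv2.resize(c,None,fx=s,fy=s,interpolation=cv2.INTER_CUBIC))
def blob(d,lo,hi,zr=None,roi=None):
    hsv=cv2.cvtColor(d["frame"],cv2.COLOR_RGB2HSV); m=cv2.inRange(hsv,np.array(lo),np.array(hi))
    if roi is not None:
        k=np.zeros_like(m); x,y,w,h=roi; k[y:y+h,x:x+w]=255; m&=k
    return m
E
python3 - <<'E'
from h import *
d=shot("top"); crop(d,335,175,120,140,5,"scale0.png".replace(".png","a.png")) if 0 else crop(d,335,178,120,132,4.5,"scale1.png")
crop(d,215,165,90,65,8,"clips1.png"); crop(d,45,200,135,130,4.5,"caddy1.png")
P=cloud(d)
for n,(u,v) in dict(pan=(402,218),marker=(398,275),house=(360,295),caddy=(75,240),box=(110,264),clip1=(236,183),clip2=(283,212),table=(300,300)).items(): print(n,P[v,u].round(4))
E
```

```text
pan [ 0.604  -0.2779  0.0648]
marker [ 0.4814 -0.2682  0.0627]
house [ 0.4381 -0.1926  0.0337]
caddy [0.5376 0.4355 0.0261]
box [0.4868 0.352  0.0315]
clip1 [0.6819 0.0882 0.0163]
clip2 [ 0.617  -0.0212  0.0217]
table [ 0.4241 -0.0653 -0.0016]
```

View pics/scale1.png

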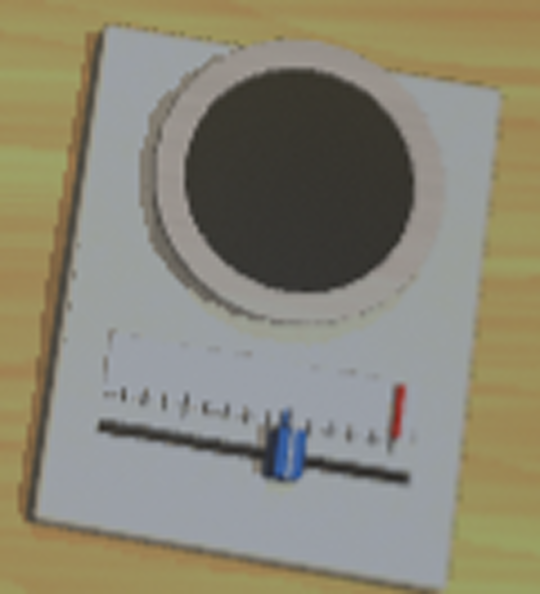

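View pics/clips1.png

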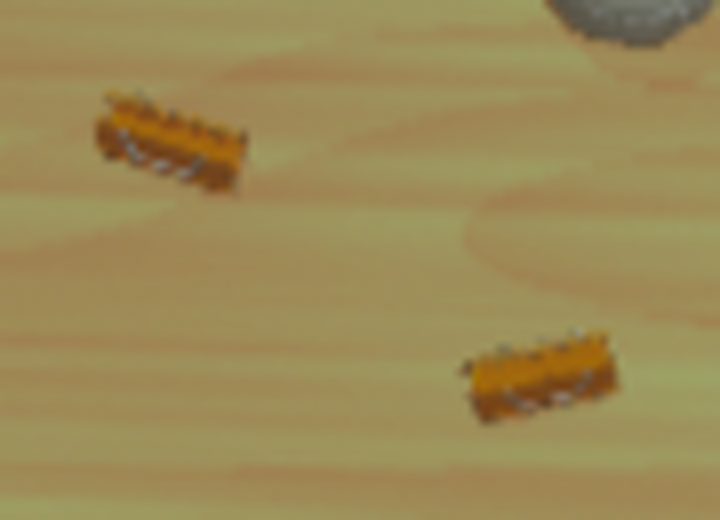

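View pics/caddy1.png

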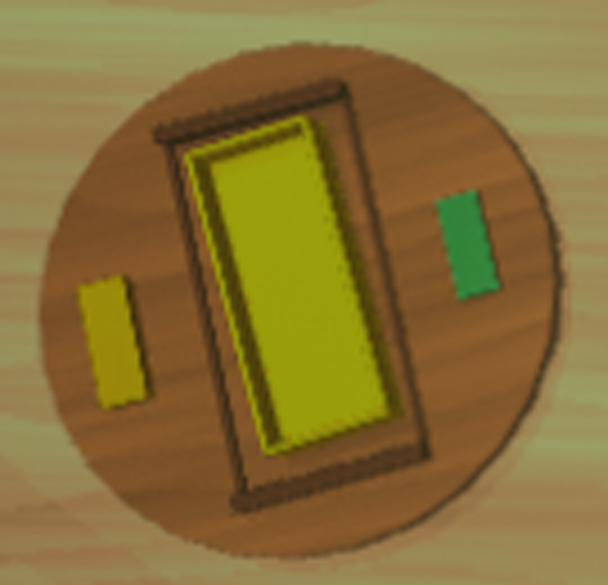

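The crops show the housing corners, rim and clip tops clearly. I'll fit poses from them and check with overlays.

```bash
cat >> h.py <<'E'
from scipy.optimize import least_squares
def fit(d,local,pix,x0):
    local=np.array(local,float);pix=np.array(pix,float)
    def f(x):
        c,s=np.cos(x[2]),np.sin(x[2])
        P=np.c_[x[0]+c*local[:,0]-s*local[:,1],x[1]+s*local[:,0]+c*local[:,1],local[:,2]]
        return (w2px(d,P)-pix).ravel()
    r=least_squares(f,x0); return r.x,r.fun.reshape(-1,2)
def tf(x,local):
    local=np.array(local,float).reshape(-1,3);c,s=np.cos(x[2]),np.sin(x[2])
    return np.c_[x[0]+c*local[:,0]-s*local[:,1],x[1]+s*local[:,0]+c*local[:,1],local[:,2]]
def rect(a,b,z): return [[a/2,b/2,z],[a/2,-b/2,z],[-a/2,-b/2,z],[-a/2,b/2,z]]
def draw(img,d,x,local,s,ox,oy,col):
    p=(w2px(d,tf(x,local))+.5-[ox,oy])*s-.5
    cv2.polylines(img,[p.round().astype(int)],True,col,1)
E
python3 - <<'E'
from h import *
d=shot("top")
C=lambda ox,oy,s,p:[(ox+(a+.5)/s-.5,oy+(b+.5)/s-.5) for a,b in p]
sc,r=fit(d,rect(.25,.2,.035),C(335,178,4.5,[(107,25),(500,90),(443,588),(37,521)]),[.55,-.28,0]); print("scale",sc,r.round(1).tolist())
bx,r=fit(d,rect(.15,.06,.06),C(45,200,4.5,[(183,155),(306,117),(393,412),(265,455)]),[.49,.35,.3]); print("box",bx,r.round(1).tolist())
cd,r=fit(d,rect(.174,.084,.03)[:0]+[[0,.086,.042],[0,-.086,.042]],C(45,200,4.5,[(113,340),(467,244)]),[.49,.35,.3]); print("caddy",cd,r.round(1).tolist())
c1,r=fit(d,rect(.04,.01,.022),C(215,165,8,[(245,130),(238,162),(98,122),(108,92)]),[.68,.09,-1.8]);print(c1,r.round(1).tolist())
c2,r=fit(d,rect(.04,.01,.022),C(215,165,8,[(605,333),(615,367),(480,395),(468,367)]),[.62,-.02,-1.4]);print(c2,r.round(1).tolist())
for nm,(ox,oy,w,h,s),items in [("ov_s",(335,178,120,132,4.5),[(sc,rect(.25,.2,.035)),(sc,rect(.25,.2,0)),(sc,[[.055+.07*np.cos(a),.07*np.sin(a),.063] for a in np.linspace(0,6.2,30)]),(sc,[[-.075,.065,.035],[-.075,-.065,.035]]),(sc,[[-.046,-.065,.042],[-.03,-.065,.042]])]),
 ("ov_c",(45,200,135,130,4.5),[(bx,rect(.15,.06,.06)),(cd,rect(.174,.084,.034)),(cd,[[.125*np.cos(a),.125*np.sin(a),.03] for a in np.linspace(0,6.2,40)])]),
 ("ov_k",(215,165,90,65,8),[(c1,rect(.04,.01,.022)),(c1,rect(.04,.018,0)),(c2,rect(.04,.01,.022)),(c2,rect(.04,.018,0))])]:
    im=cv2.resize(d["frame"][oy:oy+h,ox:ox+w,::-1],None,fx=s,fy=s,interpolation=cv2.INTER_CUBIC)
    for x,l in items: draw(im,d,x,l,s,ox,oy,(255,0,255))
    cv2.imwrite(f"pics/{nm}.png",im)
m=px2w(d,C(335,178,4.5,[(290,440)]),.063); print("marker top",m)
E
```

```text
scale [ 0.55046627 -0.26851562 -0.13422228] [[-0.9, -0.8], [0.9, -0.7], [1.4, 1.2], [-1.3, 0.0]]
box [0.48749168 0.34701497 0.36603647] [[0.1, -0.0], [-0.1, -0.6], [-0.3, 0.3], [0.4, 0.3]]
caddy [0.48492106 0.35011896 0.30252538] [[-0.0, 0.0], [0.0, -0.0]]
[ 0.68658401  0.08776588 -1.81535603] [[-0.0, -0.1], [-0.4, -0.0], [0.2, 0.3], [0.3, -0.1]]
[ 0.62087134 -0.01954318 -1.30233142] [[0.2, -0.1], [0.0, -0.1], [-0.4, 0.5], [0.1, -0.3]]
marker top [[ 0.4806157 -0.270394   0.063    ]]
```

View pics/ov_s.png

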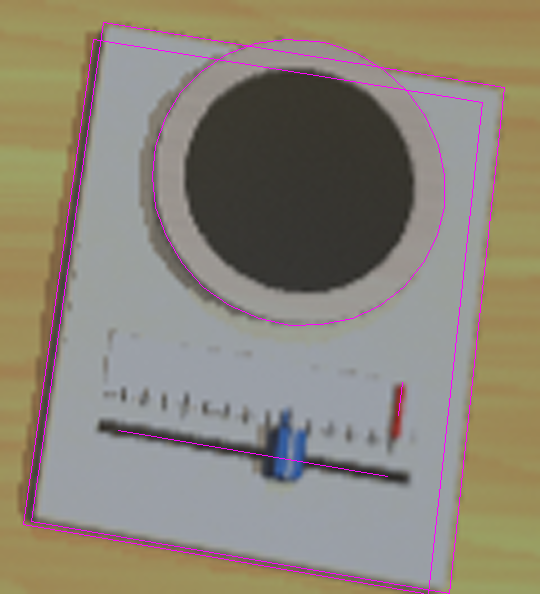

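View pics/ov_c.png

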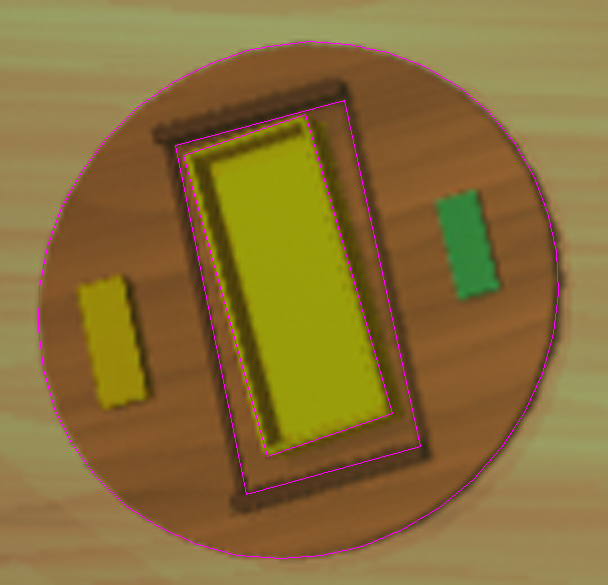

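View pics/ov_k.png

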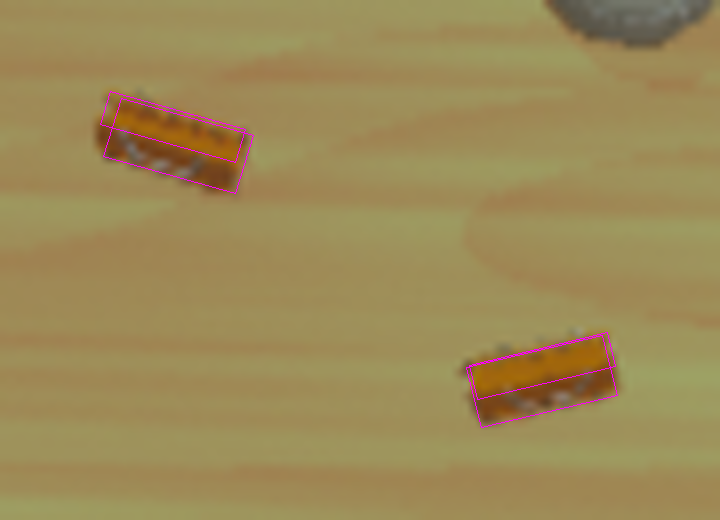

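Overlays agree with the housing, pan rim, zero-needle, disc and clips. Next is a helper giving remaining tool-frame moves.

```bash
cat >> h.py <<'E'
SC=[.5505,-.2685,-.1342]; CD=[.4849,.3501,.3025]; BX=[.4875,.3470,.366]
def goal(pos,jawyaw):
    """remaining move to TCP pos, tool y down, tool z (jaws) at heading jawyaw (mod pi)"""
    o=monitor.get_obs(); Rt=R.from_rotvec(o["tool_rot"]).as_matrix(); best=None
    for a in (jawyaw,jawyaw+np.pi):
        z=np.array([np.cos(a),np.sin(a),0]);y=np.array([0,0,-1.]);G=np.c_[np.cross(y,z),y,z]
        rv=R.from_matrix(Rt.T@G).as_rotvec()
        if best is None or np.linalg.norm(rv)<np.linalg.norm(best[0]): best=(rv,G)
    rv,G=best; dp=np.array(pos)-o["tool_pos"]
    print("t%.1f pos"%o["t"],o["tool_pos"].round(4),"open %.4f"%o["opening"],"F",o["contact_force"].round(1),"q6 %.2f"%o["q"][5])
    print(" rot now",rv.round(3)," shift now axes cm",(Rt.T@dp*100).round(2)," shift in goal axes cm",(G.T@dp*100).round(2)," jaw heading",np.arctan2(Rt[1,2],Rt[0,2]).round(3))
E
python3 - <<'E'
from h import *
m=tf(SC,[-.075,-.0113,.063])[0]; print(m)
goal([m[0],m[1],.15],SC[2]+np.pi/2)
E
```

```text
[ 0.47466244 -0.26966358  0.063     ]
t0.2 pos [0.2602 0.5678 0.2305] open 0.0853 F [-0.   0.3 -0.6] q6 -0.12
 rot now [ 0.001 -0.296 -0.   ]  shift now axes cm [ 54.39   8.13 -67.19]  shift in goal axes cm [ 32.46   8.05 -80.13]  jaw heading 1.141
```

Emit:
servo_tool --commands '[0,-0.148,0,0,0,0,0.6,0,-0.148,0,0,0,0,0.6,0,0,0,1.8,0.3,-4.4,0.6,0,0,0,1.8,0.3,-4.4,0.6,0,0,0,1.8,0.3,-4.4,0.6,0,0,0,1.8,0.3,-4.4,0.6,0,0,0,1.8,0.3,-4.4,0.6,0,0,0,1.8,0.3,-4.4,0.6,0,0,0,1.8,0.3,-4.4,0.6,0,0,0,1.8,0.3,-4.4,0.6,0,0,0,1.8,0.3,-4.4,0.6,0,0,0,1.8,0.3,-4.4,0.6,0,0,0,1.8,0.3,-4.4,0.6,0,0,0,1.8,0.3,-4.4,0.6,0,0,0,1.8,0.3,-4.4,0.6,0,0,0,1.8,0.3,-4.4,0.6,0,0,0,1.8,0.3,-4.4,0.6,0,0,0,0,0,0,0.6]' --grip_force 20

```text
t: 2.0
tool_pos: [0.4529, -0.1462, 0.1828]
tool_rot: [-1.573, 0.088, -0.097]
contact_force: [-0.5, 0.8, 0.1]
opening: 0.0511
```

```bash
cat > g.py <<'E'
import sys
from h import *
x,y,z,yaw=map(float,sys.argv[1:5]); goal([x,y,z],yaw)
E
python3 g.py .4747 -.2697 .12 1.4366
```

```text
t2.0 pos [ 0.4529 -0.1462  0.1828] open 0.0511 F [-0.5  0.8  0.1] q6 -1.92
 rot now [0.004 0.017 0.006]  shift now axes cm [  3.58   6.35 -11.99]  shift in goal axes cm [  3.82   6.28 -11.95]  jaw heading 1.453
```

Emit:
servo_tool --commands '[0.004,0.017,0.006,0,0,0,0.6,0,0,0,1.25,1.5,-3.9,0.6,0,0,0,1.25,1.5,-3.9,0.6,0,0,0,1.25,1.5,-3.9,0.6,0,0,0,0,0,0,0.6]'

```text
t: 2.5
tool_pos: [0.4758, -0.2673, 0.1369]
tool_rot: [-1.566, 0.103, -0.105]
contact_force: [-0.2, 0.4, -0.2]
opening: 0.0512
```

```bash
python3 g.py .4747 -.2697 .12 1.4366
python3 - <<'E'
from h import *
d=shot("side"); crop(d,200,150,260,210,3,"side1.png")
E
```

```text
t2.5 pos [ 0.4758 -0.2673  0.1369] open 0.0512 F [-0.2  0.4 -0.2] q6 -2.09
 rot now [-0.002  0.001  0.001]  shift now axes cm [-0.08  1.69 -0.26]  shift in goal axes cm [-0.08  1.69 -0.25]  jaw heading 1.438
```

View pics/side1.png

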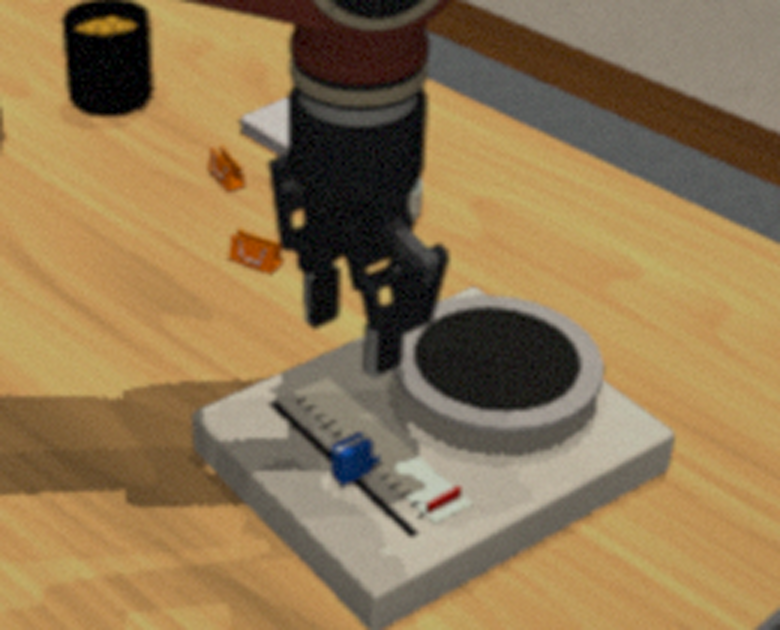

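Emit:
servo_tool --commands '[0,0,0,-0.35,2.5,-0.25,0.6,0,0,0,0,2.5,0,0.6,0,0,0,0,2.0,0,0.6,0,0,0,0,1.5,0,0.6,0,0,0,0,0.6,0,0.6,0,0,0,0,0,0,0.6]'

```text
t: 3.15
tool_pos: [0.4761, -0.2599, 0.049]
tool_rot: [-1.567, 0.09, -0.104]
contact_force: [-0.5, -0.0, -0.1]
opening: 0.0519
```

```bash
python3 g.py .4710 -.2695 .046 1.4366
python3 - <<'E'
from h import *
d=shot("side"); crop(d,250,230,160,130,4.5,"side2.png")
E
```

```text
t3.1 pos [ 0.4761 -0.2599  0.049 ] open 0.0519 F [-0.5 -0.  -0.1] q6 -2.09
 rot now [-0.002  0.011  0.009]  shift now axes cm [-0.39  0.29 -1.01]  shift in goal axes cm [-0.37  0.3  -1.02]  jaw heading 1.447
```

View pics/side2.png

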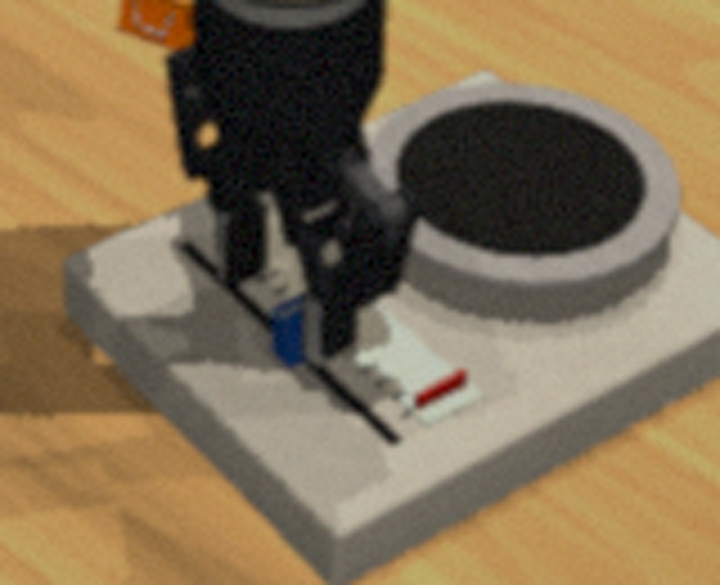

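Emit:
servo_tool --commands '[-0.002,0.011,0.009,-0.37,0.2,-1.0,0.6,0,0,0,0,0,0,0.6,0,0,0,0,0,0,0.6]'

```text
t: 3.5
tool_pos: [0.4729, -0.2716, 0.0505]
tool_rot: [-1.572, 0.103, -0.109]
contact_force: [0.3, -1.0, 0.4]
opening: 0.0515
```

```bash
python3 g.py .4710 -.2695 .046 1.4366
```

```text
t3.5 pos [ 0.4729 -0.2716  0.0505] open 0.0515 F [ 0.3 -1.   0.4] q6 -2.09
 rot now [ 0.003 -0.001  0.004]  shift now axes cm [-0.22  0.45  0.18]  shift in goal axes cm [-0.21  0.45  0.18]  jaw heading 1.436
```

Emit:
servo_tool --commands '[0,0,0,0,0.4,0.1,0.6,0,0,0,0,0,0,0,0,0,0,0,0,0,0,0,0,0,0,0,0,0,0,0,0,0,0,0,0,0,0,0,0,0,0,0,0,0,0,0,0,0,0,0,0,0,0,0,0,0]'

```text
t: 4.3
tool_pos: [0.4736, -0.2712, 0.0474]
tool_rot: [-1.573, 0.103, -0.111]
contact_force: [-0.4, 0.4, 0.2]
opening: 0.0134
```

Run:
```python
from h import *
m=tf(SC,[-.075,-.065,.046])[0]; print(m); goal(m,1.4366)
```

```text
[ 0.46747751 -0.32288075  0.046     ]
t4.3 pos [ 0.4736 -0.2712  0.0474] open 0.0134 F [-0.4  0.4  0.2] q6 -2.09
 rot now [ 0.004 -0.002  0.006]  shift now axes cm [ 0.1   0.16 -5.2 ]  shift in goal axes cm [ 0.09  0.14 -5.2 ]  jaw heading 1.435
```

Gripped (13.4 mm ≈ 14 mm grip). I'll slide 5.2 cm toward the zero stop.

Emit:
servo_tool --commands '[0,0,0,0,0,-0.9,0,0,0,0,0,0,-0.9,0,0,0,0,0,0,-0.9,0,0,0,0,0,0,-0.9,0,0,0,0,0,0,-0.9,0,0,0,0,0,0,-0.6,0,0,0,0,0,0,-0.4,0,0,0,0,0,0,0,0]'

```text
t: 5.1
tool_pos: [0.4667, -0.3208, 0.0474]
tool_rot: [-1.546, 0.105, -0.112]
contact_force: [-1.4, -2.0, -0.1]
opening: 0.0137
```

```bash
python3 g.py .4675 -.3229 .046 1.4366
```

```text
t5.1 pos [ 0.4667 -0.3208  0.0474] open 0.0137 F [-1.4 -2.  -0.1] q6 -2.18
 rot now [-0.022 -0.005  0.003]  shift now axes cm [ 0.11  0.14 -0.2 ]  shift in goal axes cm [ 0.11  0.14 -0.2 ]  jaw heading 1.432
```

Emit:
servo_tool --commands '[0,0,0,0,0,-0.3,0,0,0,0,0,0,-0.3,0,0,0,0,0,0,-0.3,0,0,0,0,0,0,0,0]'

```text
t: 5.5
tool_pos: [0.4667, -0.3207, 0.0473]
tool_rot: [-1.522, 0.106, -0.11]
contact_force: [-0.3, 0.1, 0.2]
opening: 0.0137
```

```bash
python3 g.py .4675 -.3229 .046 1.4366
```

```text
t5.5 pos [ 0.4667 -0.3207  0.0473] open 0.0137 F [-0.3  0.1  0.2] q6 -2.20
 rot now [-0.047 -0.004 -0.   ]  shift now axes cm [ 0.12  0.12 -0.22]  shift in goal axes cm [ 0.11  0.13 -0.21]  jaw heading 1.432
```

Motion stops here, so the marker is at the stop. I'll release and lift.

Emit:
servo_tool --commands '[0,0,0,0,0,0,0.6,0,0,0,0,0,0,0.6,0,0,0,0,0,0,0.6,0,0,0,0,0,0,0.6,-0.047,-0.004,0,0,-3,0,0.6,0,0,0,0,-4,0,0.6,0,0,0,0,-4,0,0.6,0,0,0,0,0,3,0.6,0,0,0,0,0,4,0.6,0,0,0,0,0,4,0.6,0,0,0,0,0,0,0.6]'

```text
t: 6.6
tool_pos: [0.481, -0.2152, 0.1613]
tool_rot: [-1.575, 0.11, -0.112]
contact_force: [-0.2, -0.7, -0.4]
opening: 0.051
```

Run:
```python
from h import *
c=[.6209,-.0195,-1.3023]; goal([c[0],c[1],.12],c[2]+np.pi/2)
c=[.6866,.0878,-1.8154]; goal([c[0],c[1],.12],c[2]+np.pi/2)
d=shot("side"); crop(d,200,150,200,160,4,"side3.png")
d=shot("top"); crop(d,335,178,120,132,4.5,"scale3.png")
```

```text
t6.6 pos [ 0.481  -0.2152  0.1613] open 0.0510 F [-0.2 -0.7 -0.4] q6 -1.99
 rot now [0.005 1.161 0.006]  shift now axes cm [11.09  4.   21.38]  shift in goal axes cm [-15.16   4.13  18.68]  jaw heading 1.429
t6.6 pos [ 0.481  -0.2152  0.1613] open 0.0510 F [-0.2 -0.7 -0.4] q6 -1.99
 rot now [ 0.007 -1.468 -0.004]  shift now axes cm [16.08  3.92 32.93]  shift in goal axes cm [ 34.38   4.13 -12.61]  jaw heading 1.429
```

View pics/side3.png

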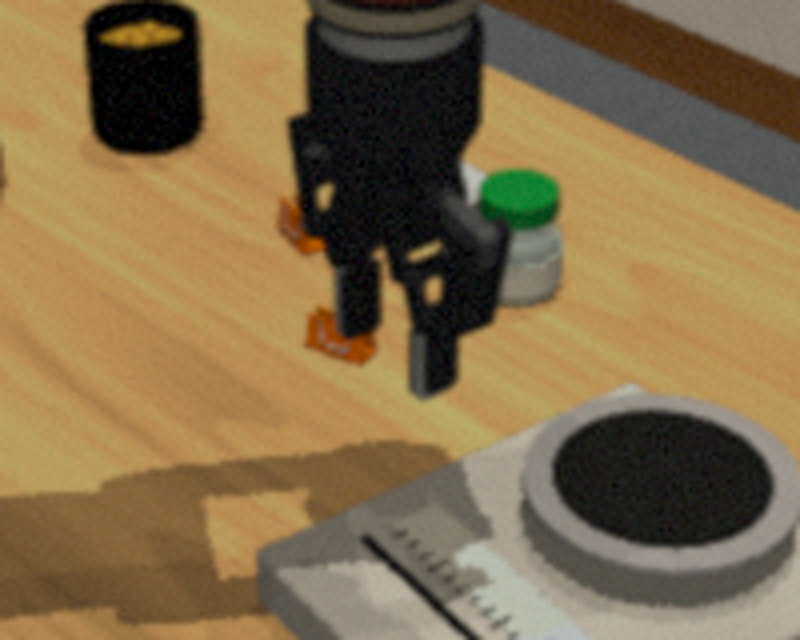

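View pics/scale3.png

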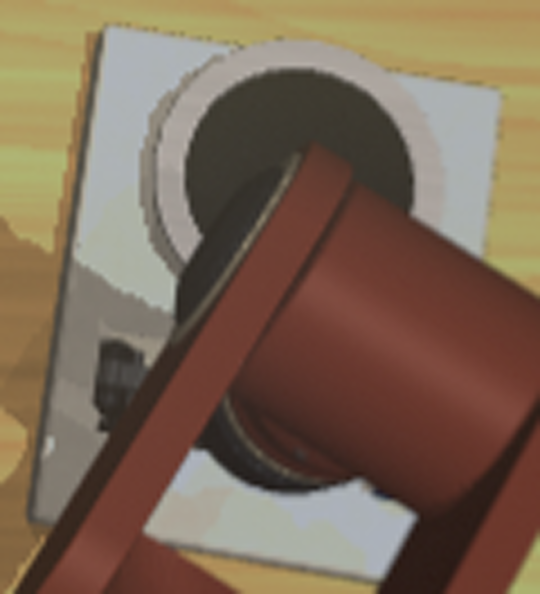

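Run:
```python
from h import *
goal([.6209,-.0195,.12],-1.3023)
d=shot("top");print("jar",px2w(d,[(295,151)],.07),"mug top",px2w(d,[(152,166)],.085),"tin",px2w(d,[(241,144)],.018), px2w(d,[(218,156),(264,159)],.018))
```

```text
t6.7 pos [ 0.4809 -0.2181  0.1615] open 0.0513 F [ 0.1 -0.3  0.2] q6 -1.99
 rot now [ 0.009 -0.412  0.   ]  shift now axes cm [11.    3.98 21.7 ]  shift in goal axes cm [18.77  4.15 15.44]  jaw heading 1.427
jar [[ 0.74541816 -0.04304733  0.07      ]] mug top [[0.69610207 0.26526638 0.085     ]] tin [[0.7747205  0.08096673 0.018     ]] [[0.74402023 0.13253956 0.018     ]
 [0.7404844  0.02639195 0.018     ]]
```

Emit:
servo_tool --commands '[0,-0.137,0,0,0,0,0.8,0,-0.137,0,0,0,0,0.8,0,-0.137,0,0,0,0,0.8,0,0,0,3.1,0.5,2.6,0.8,0,0,0,3.1,0.5,2.6,0.8,0,0,0,3.1,0.5,2.6,0.8,0,0,0,3.1,0.5,2.6,0.8,0,0,0,3.1,0.5,2.6,0.8,0,0,0,3.1,0.5,2.6,0.8,0,0,0,0,0,0,0.8]'

```text
t: 7.75
tool_pos: [0.6233, -0.0294, 0.1256]
tool_rot: [-1.575, -0.202, 0.207]
contact_force: [0.6, -0.4, -1.0]
opening: 0.0682
```

Run:
```python
from h import *
goal([.6209,-.0195,.03],-1.3023)
d=shot("side"); crop(d,200,150,200,160,4,"side4.png")
d=shot("top"); crop(d,320,178,135,132,4.5,"scale4.png")
```

```text
t7.8 pos [ 0.6233 -0.0294  0.1256] open 0.0682 F [ 0.6 -0.4 -1. ] q6 -1.99
 rot now [ 0.013 -0.008 -0.004]  shift now axes cm [0.07 9.55 1.15]  shift in goal axes cm [0.03 9.56 1.02]  jaw heading 1.831
```

View pics/side4.png

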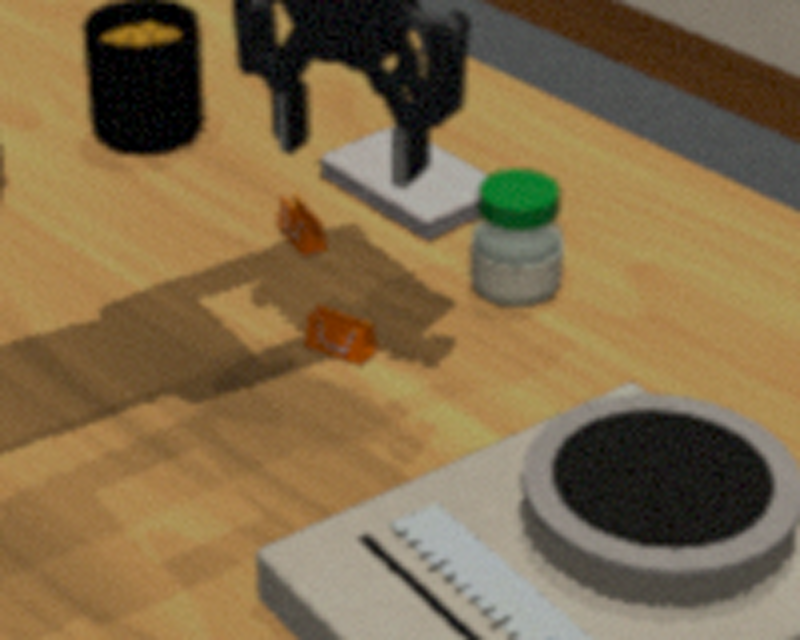

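View pics/scale4.png

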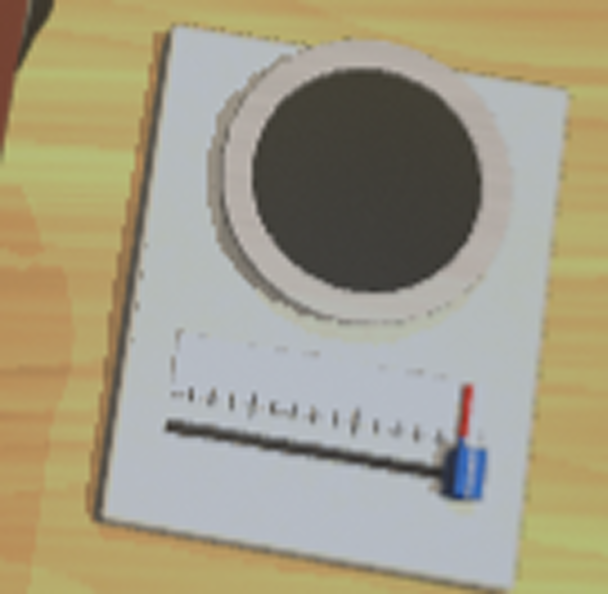

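The marker now sits at the right end beside the needle. I'll check its value numerically and go down on the clip.

Run:
```python
from h import *
d=shot("top")
p=px2w(d,[(320+470.5/4.5-.5,178+462/4.5-.5)],.063)[0]; q=px2w(d,[(320+466.5/4.5-.5,178+410/4.5-.5)],.042)[0]
for a in(p,q):
    v=a[:2]-SC[:2];c,s=np.cos(SC[2]),np.sin(SC[2]); print(c*v[0]+s*v[1],-s*v[0]+c*v[1])
```

```text
-0.07006409179470358 -0.06418794597674873
-0.04338507674072035 -0.06503085770987106
```

Emit:
servo_tool --commands '[0.013,-0.008,0,0,2.5,0.7,0.8,0,0,0,0,2.5,0.2,0.8,0,0,0,0,2,0,0.8,0,0,0,0,1.5,0,0.8,0,0,0,0,0,0,0.8,0,0,0,0,0,0,0.8]'

```text
t: 8.5
tool_pos: [0.6192, -0.0349, 0.0422]
tool_rot: [-1.567, -0.198, 0.198]
contact_force: [-0.3, -0.2, 0.4]
opening: 0.0682
```

Run:
```python
from h import *
goal([.6209,-.0195,.004],-1.3023)
d=shot("side"); crop(d,220,180,130,100,6,"side5.png")
```

```text
t8.5 pos [ 0.6192 -0.0349  0.0422] open 0.0682 F [-0.3 -0.2  0.4] q6 -1.99
 rot now [ 0.006 -0.016 -0.001]  shift now axes cm [0.55 3.81 1.47]  shift in goal axes cm [0.57 3.82 1.44]  jaw heading 1.823
```

View pics/side5.png

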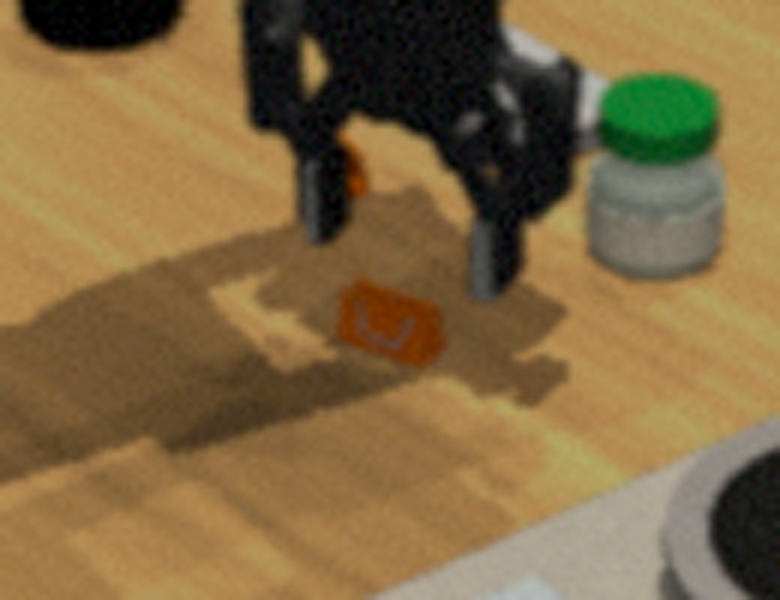

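Run:
```python
from h import *
for i in range(6):
    o=monitor.get_obs();print(o["t"],o["tool_pos"].round(4)); shot("top")
```

```text
8.55 [ 0.6191 -0.0348  0.0422]
8.6 [ 0.6195 -0.0345  0.0426]
8.65 [ 0.6198 -0.0343  0.0429]
8.7 [ 0.6199 -0.0341  0.043 ]
8.75 [ 0.6199 -0.034   0.0429]
8.8 [ 0.6198 -0.0339  0.0428]
```

Emit:
servo_tool --commands '[0.006,-0.016,0,0.3,0,0.7,0.8,0,0,0,0.2,0,0.6,0.8,0,0,0,0,0,0,0.8,0,0,0,0,0,0,0.8]'

```text
t: 9.25
tool_pos: [0.6219, -0.018, 0.0435]
tool_rot: [-1.56, -0.215, 0.212]
contact_force: [-0.4, 0.1, 0.5]
opening: 0.0682
```

```bash
python3 g.py .6209 -.0195 .004 -1.3023
```

```text
t9.2 pos [ 0.6219 -0.018   0.0435] open 0.0682 F [-0.4  0.1  0.5] q6 -1.99
 rot now [-0.     0.004  0.002]  shift now axes cm [-0.15  3.95 -0.12]  shift in goal axes cm [-0.14  3.95 -0.12]  jaw heading 1.843
```

Emit:
servo_tool --commands '[0,0,0,-0.1,1,-0.1,0.8,0,0,0,0,1,0,0.8,0,0,0,0,1,0,0.8,0,0,0,0,0.6,0,0.8,0,0,0,0,0,0,0.8,0,0,0,0,0,0,0.8]'

```text
t: 9.85
tool_pos: [0.6198, -0.0194, 0.0023]
tool_rot: [-1.559, -0.212, 0.215]
contact_force: [-0.1, 0.4, 0.7]
opening: 0.0682
```

Run:
```python
from h import *
goal([.6209,-.0195,.004],-1.3023)
d=shot("side"); crop(d,220,180,130,100,6,"side6.png")
```

```text
t9.8 pos [ 0.6198 -0.0194  0.0023] open 0.0682 F [-0.1  0.4  0.7] q6 -1.99
 rot now [-0.001  0.003 -0.001]  shift now axes cm [ 0.1  -0.17 -0.04]  shift in goal axes cm [ 0.1  -0.17 -0.04]  jaw heading 1.843
```

View pics/side6.png

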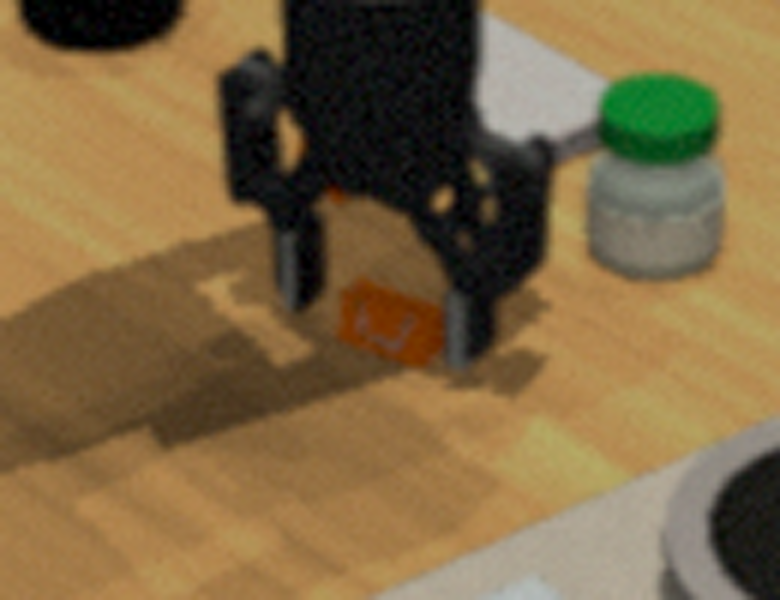

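Emit:
servo_tool --commands '[0,0,0,0,-0.1,0,0,0,0,0,0,0,0,0,0,0,0,0,0,0,0,0,0,0,0,0,0,0,0,0,0,0,0,0,0,0,0,0,0,0,0,0]' --grip_force 30

```text
t: 10.5
tool_pos: [0.6211, -0.0195, 0.0053]
tool_rot: [-1.56, -0.215, 0.212]
contact_force: [-0.5, -0.6, -1.4]
opening: 0.0387
```

Emit:
servo_tool --commands '[0,0,0,0,-1,0,0,0,0,0,0,-2,0,0,0,0,0,0,-3,0,0,0,0,0,0,-3,0,0,0,0,0,0,-3,0,0,0,0,0,0,0,0,0]'

```text
t: 11.1
tool_pos: [0.6201, -0.0194, 0.1313]
tool_rot: [-1.559, -0.213, 0.214]
contact_force: [0.5, 0.0, -0.5]
opening: 0.0387
```

Run:
```python
from h import *
P=tf(BX,[.038,0,.12])[0]; print(P)
goal(P,BX[2])
d=shot("side"); crop(d,200,130,160,130,5,"side7.png")
```

```text
[0.52298312 0.36059956 0.12      ]
t11.1 pos [ 0.6201 -0.0194  0.1313] open 0.0387 F [ 0.5  0.  -0.5] q6 -1.99
 rot now [-1.000e-03  1.477e+00 -1.000e-03]  shift now axes cm [ 0.86  1.17 39.21]  shift in goal axes cm [-38.96   1.13   4.54]  jaw heading 1.843
```

View pics/side7.png

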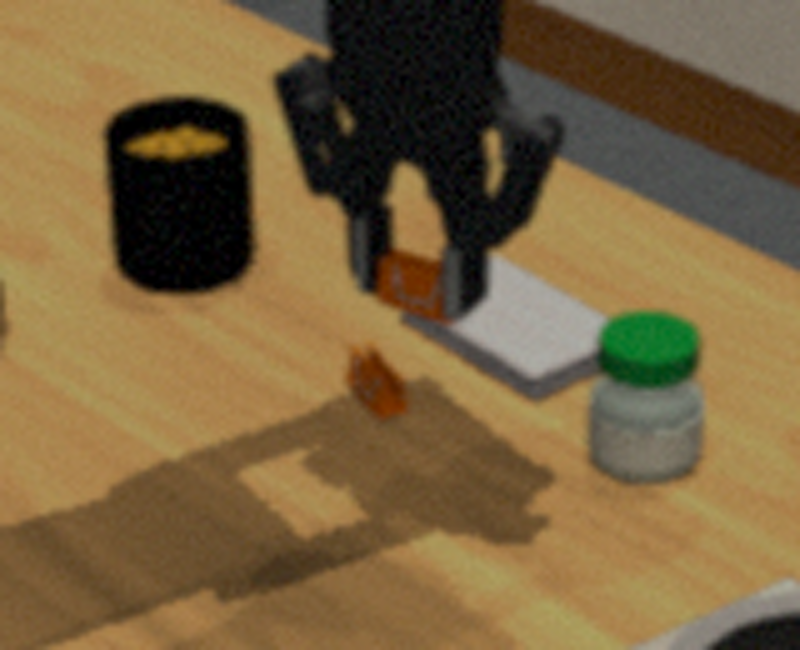

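Emit:
servo_tool --commands '[0,0,0,0.1,0,2.5,0,0,0,0,0.1,0,3.7,0,0,0,0,0.1,0,3.7,0,0,0,0,0.1,0,3.7,0,0,0,0,0.1,0,3.7,0,0,0,0,0.1,0,3.7,0,0,0,0,0.1,0,3.7,0,0,0,0,0.1,0,3.7,0,0,0,0,0,0,3.5,0,0,0,0,0,0,2.5,0,0,0.148,0,0,0,0,0,0,0.148,0,0,0,0,0,0,0.148,0,0,0,0,0,0,0.148,0,0,0,0,0,0,0.148,0,0,0,0,0,0,0.148,0,0,0,0,0,0,0.148,0,0,0,0,0,0,0.148,0,0,0,0,0,0,0.148,0,0,0,0,0,0,0.148,0,0,0,0,0]'

```text
t: 13.15
tool_pos: [0.5099, 0.321, 0.0949]
tool_rot: [-1.394, 0.995, -0.938]
contact_force: [-0.7, 0.7, -0.7]
opening: 0.0389
```

```bash
python3 g.py .5230 .3606 .075 .366
```

```text
t13.2 pos [0.5099 0.321  0.0949] open 0.0389 F [-0.7  0.7 -0.7] q6 0.10
 rot now [ 0.056 -0.033 -0.003]  shift now axes cm [-3.31  1.85  2.64]  shift in goal axes cm [-3.23  1.99  2.64]  jaw heading 0.333
```

Emit:
servo_tool --commands '[0.056,-0.033,0,-1.2,0,1,0,0,0,0,-1.2,0,1,0,0,0,0,-0.8,0,0.6,0,0,0,0,0,0,0,0,0,0,0,0,0,0,0]'

```text
t: 13.65
tool_pos: [0.5207, 0.3601, 0.0879]
tool_rot: [-1.368, 0.945, -0.932]
contact_force: [0.0, 0.4, -0.5]
opening: 0.0385
```

```bash
python3 g.py .5230 .3606 .042 .366;  python3 - <<'E'
from h import *
d=shot("side"); crop(d,70,110,160,130,5,"side8.png")
E
```

```text
t13.7 pos [0.5207 0.3601 0.0879] open 0.0385 F [ 0.   0.4 -0.5] q6 0.12
 rot now [ 0.011 -0.003 -0.001]  shift now axes cm [0.04 4.58 0.29]  shift in goal axes cm [0.04 4.59 0.24]  jaw heading 0.363
```

View pics/side8.png

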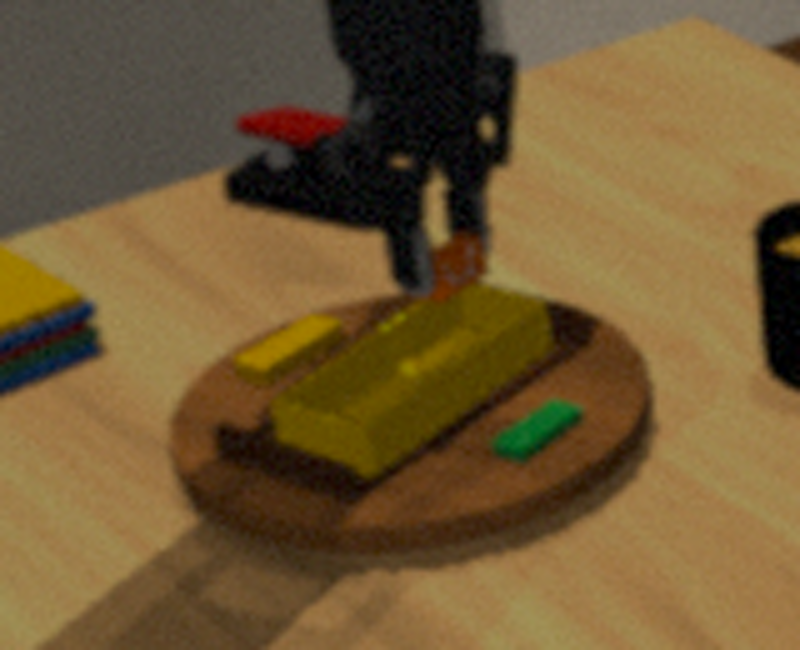

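Emit:
servo_tool --commands '[0.011,0,0,0,0,-0.5,0,0,0,0,0,1,0,0,0,0,0,0,1,0,0,0,0,0,0,1,0,0,0,0,0,0,0,0,0,0,0,0,0,0,0,0]'

```text
t: 14.3
tool_pos: [0.5149, 0.3566, 0.0544]
tool_rot: [-1.36, 0.94, -0.937]
contact_force: [0.4, 0.2, 0.5]
opening: 0.039
```

Run:
```python
from h import *
P=tf(BX,[.030,0,.041])[0]; print(P)
goal(P,BX[2])
```

```text
[0.51551299 0.3577365  0.041     ]
t14.3 pos [0.5149 0.3566 0.0544] open 0.0390 F [0.4 0.2 0.5] q6 0.12
 rot now [ 0.001 -0.004 -0.001]  shift now axes cm [-0.09  1.34  0.1 ]  shift in goal axes cm [-0.09  1.34  0.1 ]  jaw heading 0.362
```

Emit:
servo_tool --commands '[0,0,0,-0.1,0.6,0.1,0,0,0,0,0,0.6,0,0,0,0,0,0,0,0,0,0,0,0,0,0,0,0]'

```text
t: 14.7
tool_pos: [0.5159, 0.3582, 0.0416]
tool_rot: [-1.359, 0.94, -0.938]
contact_force: [-0.3, 0.3, -0.4]
opening: 0.0385
```

```bash
python3 g.py .5155 .3577 .041 .366
```

```text
t14.7 pos [0.5159 0.3582 0.0416] open 0.0385 F [-0.3  0.3 -0.4] q6 0.13
 rot now [ 0.001 -0.004 -0.001]  shift now axes cm [ 0.03  0.06 -0.06]  shift in goal axes cm [ 0.03  0.06 -0.06]  jaw heading 0.362
```

Emit:
servo_tool --commands '[0,0,0,0,0,0,0.54,0,0,0,0,0,0,0.54,0,0,0,0,0,0,0.54,0,0,0,0,-1,0,0.54,0,0,0,0,-2,0,0.54,0,0,0,0,-3,0,0.54,0,0,0,0,-3,0,0.54,0,0,0,0,-2,0,0.54,0,0,0,0,0,0,0.54]'

```text
t: 15.6
tool_pos: [0.5166, 0.3584, 0.16]
tool_rot: [-1.357, 0.938, -0.938]
contact_force: [0.0, 0.3, 0.3]
opening: 0.046
```

Run:
```python
from h import *
c=[.6866,.0878,-1.8154]; goal([c[0],c[1],.12],c[2]+np.pi/2)
d=shot("side"); crop(d,70,110,160,130,5,"side9.png")
d=shot("top"); crop(d,215,130,100,90,7,"clips9.png")
```

```text
t15.6 pos [0.5166 0.3584 0.16  ] open 0.0460 F [0.  0.3 0.3] q6 0.13
 rot now [-0.002  0.606 -0.002]  shift now axes cm [31.34  3.98  6.31]  shift in goal axes cm [22.14  4.   23.05]  jaw heading 0.362
```

View pics/side9.png

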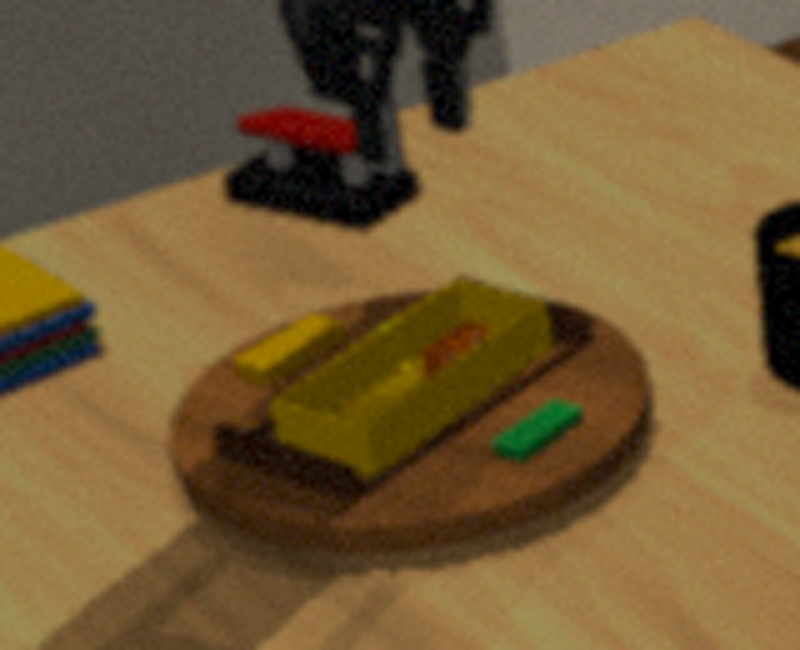

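View pics/clips9.png

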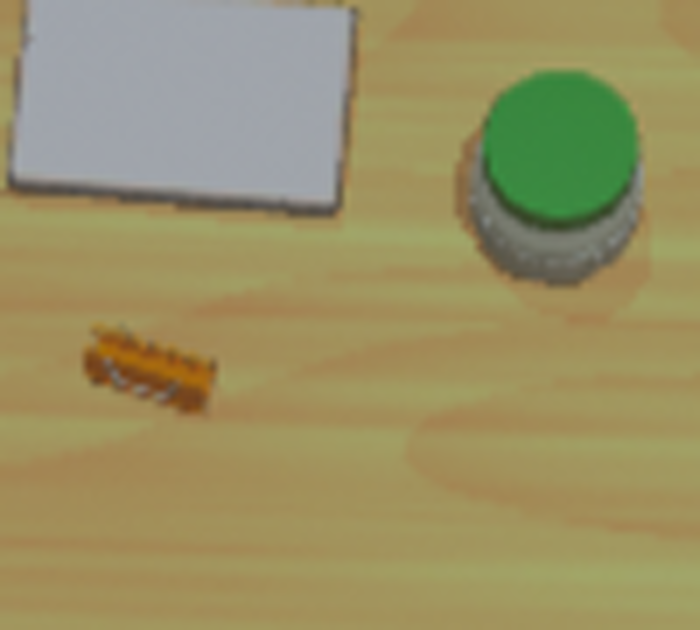

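Emit:
servo_tool --commands '[0,0,0,3.1,0.2,0.6,0.8,0,0,0,3.8,0.2,0.8,0.8,0,0,0,3.8,0.2,0.8,0.8,0,0,0,3.8,0.2,0.8,0.8,0,0,0,3.8,0.2,0.8,0.8,0,0,0,3.8,0.2,0.8,0.8,0,0,0,3.5,0.2,0.7,0.8,0,0,0,2.5,0.2,0.5,0.8,0,-0.138,0,0,0,0,0.8,0,-0.138,0,0,0,0,0.8,0,-0.138,0,0,0,0,0.8,0,-0.138,0,0,0,0,0.8,0,-0.138,0,0,0,0,0.8,0,-0.138,0,0,0,0,0.8,0,-0.138,0,0,0,0,0.8,0,0,0,0,0,0,0.8]'

```text
t: 17.3
tool_pos: [0.6539, 0.1018, 0.0979]
tool_rot: [-1.577, 0.208, -0.113]
contact_force: [-0.4, 0.1, 0.7]
opening: 0.0683
```

```bash
python3 g.py .6866 .0878 .045 -1.8154
```

```text
t17.3 pos [0.6539 0.1018 0.0979] open 0.0683 F [-0.4  0.1  0.7] q6 -1.32
 rot now [ 0.02   0.04  -0.059]  shift now axes cm [ 3.79  5.08 -0.61]  shift in goal axes cm [ 3.51  5.29 -0.57]  jaw heading 1.367
```

Emit:
servo_tool --commands '[0.02,0.04,-0.059,0,0,0,0.8,0,0,0,1.2,1,-0.2,0.8,0,0,0,1.2,1,-0.2,0.8,0,0,0,1,1,-0.2,0.8,0,0,0,0,0,0,0.8,0,0,0,0,0,0,0.8]'

```text
t: 17.9
tool_pos: [0.6796, 0.0872, 0.057]
tool_rot: [-1.563, 0.217, -0.197]
contact_force: [0.6, 0.1, -0.5]
opening: 0.0683
```

```bash
python3 g.py .6866 .0878 .003 -1.8154
```

```text
t17.9 pos [0.6796 0.0872 0.057 ] open 0.0683 F [ 0.6  0.1 -0.5] q6 -1.29
 rot now [ 0.004 -0.019 -0.012]  shift now axes cm [0.73 5.39 0.26]  shift in goal axes cm [0.66 5.4  0.22]  jaw heading 1.307
```

Emit:
servo_tool --commands '[0.004,-0.019,-0.012,0.7,0.5,0.2,0.8,0,0,0,0,1,0,0.8,0,0,0,0,1,0,0.8,0,0,0,0,0.8,0,0.8,0,0,0,0,0,0,0.8,0,0,0,0,0,0,0.8]'

```text
t: 18.5
tool_pos: [0.6859, 0.0884, 0.0208]
tool_rot: [-1.562, 0.192, -0.191]
contact_force: [-0.6, 0.4, -0.2]
opening: 0.0681
```

Run:
```python
from h import *
goal([.6866,.0878,.003],-1.8154)
d=shot("side"); crop(d,200,140,130,100,6,"side10.png")
```

```text
t18.5 pos [0.6859 0.0884 0.0208] open 0.0681 F [-0.6  0.4 -0.2] q6 -1.31
 rot now [-0.001  0.    -0.   ]  shift now axes cm [ 0.08  1.78 -0.04]  shift in goal axes cm [ 0.08  1.78 -0.04]  jaw heading 1.326
```

View pics/side10.png

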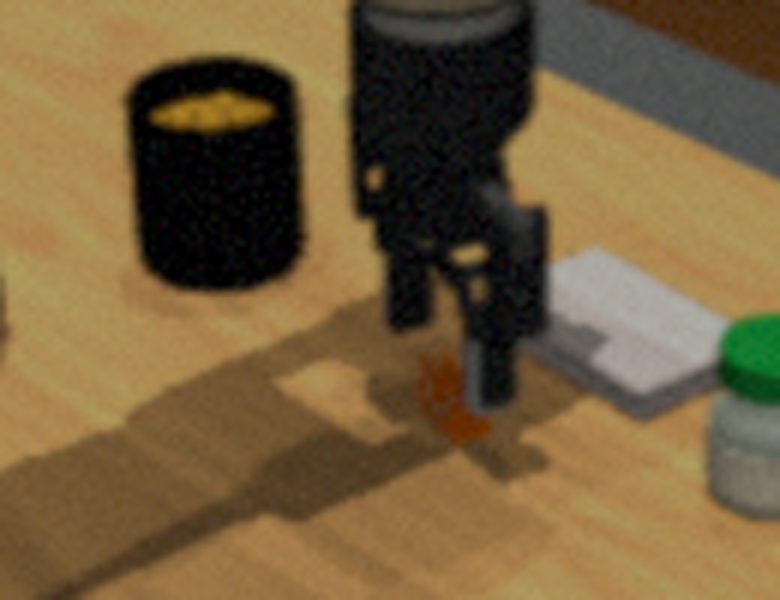

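Run:
```python
from h import *
d=shot("side"); print(w2px(d,[[.6866,.0878,.011],[.6866,.0878,.022]]))
draw_p=tf([.6866,.0878,-1.8154],rect(.04,.018,0)); print(((w2px(d,draw_p)-[200,140])*6).round())
m=blob(d,(3,150,80),(14,255,255),roi=(255,185,40,40)); ys,xs=np.nonzero(m); print(xs.mean(),ys.mean(),len(xs))
```

```text
[[274.97578148 206.51572053]
 [274.88413147 202.85678605]]
[[491. 437.]
 [453. 449.]
 [411. 405.]
 [448. 394.]]
274.07142857142856 206.6875 112
```

Side view agrees with the clip estimate. I'll go down the rest and grip.

Emit:
servo_tool --commands '[0,0,0,0.1,0.9,0,0.8,0,0,0,0,0.7,0,0.8,0,0,0,0,0,0,0.8,0,0,0,0,0,0,0,0,0,0,0,0,0,0,0,0,0,0,0,0,0,0,0,0,0,0,0,0,0,0,0,0,0,0,0,0,0,0,0,0,0,0]' --grip_force 30

```text
t: 19.5
tool_pos: [0.6883, 0.0881, 0.0054]
tool_rot: [-1.561, 0.19, -0.194]
contact_force: [-0.2, 0.2, 0.2]
opening: 0.0388
```

Emit:
servo_tool --commands '[0,0,0,0,-1,0,0,0,0,0,0,-2,0,0,0,0,0,0,-3,0,0,0,0,0,0,-3,0,0,0,0,0,0,-4,0,0,0,0,0,0,0,0,0]'

```text
t: 20.1
tool_pos: [0.6872, 0.088, 0.1418]
tool_rot: [-1.561, 0.191, -0.193]
contact_force: [0.7, -0.2, 1.1]
opening: 0.0387
```

Run:
```python
from h import *
P=tf(BX,[-.031,0,.12])[0]; print(P)
goal(P,BX[2])
d=shot("side"); crop(d,200,100,130,100,6,"side11.png")
d=shot("top"); crop(d,45,200,135,130,4.5,"caddy11.png")
```

```text
[0.45855324 0.33590562 0.12      ]
t20.1 pos [0.6872 0.088  0.1418] open 0.0387 F [ 0.7 -0.2  1.1] q6 -1.31
 rot now [-0.001  0.96   0.   ]  shift now axes cm [-28.18   2.18  18.52]  shift in goal axes cm [-31.33   2.18 -12.48]  jaw heading 1.326
```

View pics/side11.png

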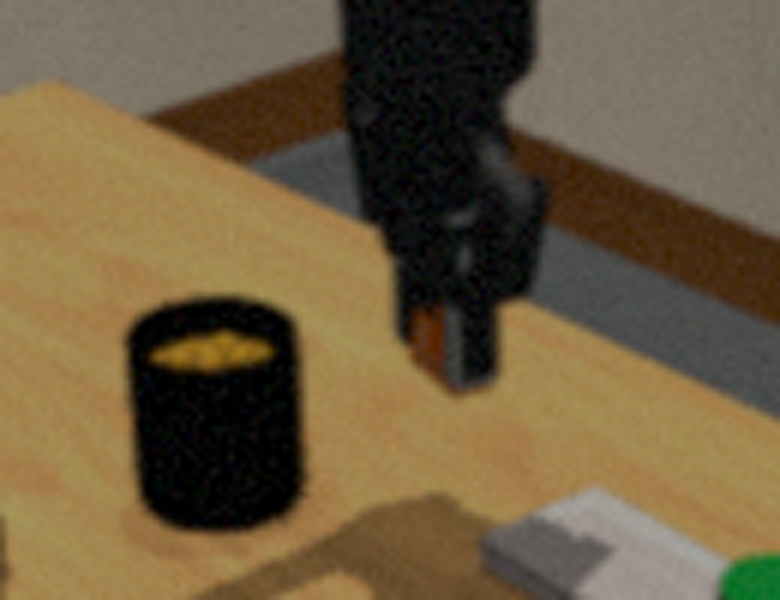

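View pics/caddy11.png

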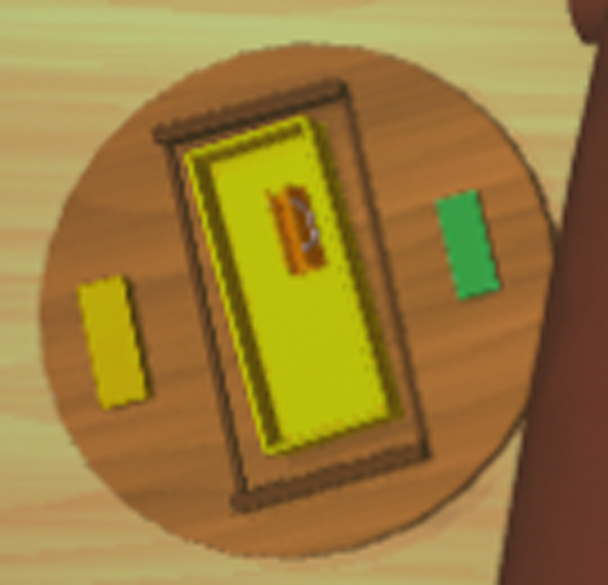

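Emit:
servo_tool --commands '[0,0,0,-2,0,1.3,0,0,0,0,-2.8,0,1.85,0,0,0,0,-2.8,0,1.85,0,0,0,0,-2.8,0,1.85,0,0,0,0,-2.8,0,1.85,0,0,0,0,-2.8,0,1.85,0,0,0,0,-2.8,0,1.85,0,0,0,0,-2.8,0,1.85,0,0,0,0,-2.8,0,1.85,0,0,0,0,-2.4,0,1.5,0,0,0,0,-1.5,0,1,0,0,0.137,0,0,0,0,0,0,0.137,0,0,0,0,0,0,0.137,0,0,0,0,0,0,0.137,0,0,0,0,0,0,0.137,0,0,0,0,0,0,0.137,0,0,0,0,0,0,0.137,0,0,0,0,0,0,0,0,0,0,0,0]'

```text
t: 22.1
tool_pos: [0.4221, 0.3369, 0.1034]
tool_rot: [-1.406, 1.005, -0.938]
contact_force: [-0.3, -0.3, -0.5]
opening: 0.0387
```

Run:
```python
from h import *
goal([.4586,.3359,.09],.366)
d=shot("top");p=px2w(d,[(45+283.5/4.5-.5,200+230.5/4.5-.5)],.055)[0];v=p[:2]-BX[:2];c,s=np.cos(BX[2]),np.sin(BX[2]); print("clip in box",c*v[0]+s*v[1],-s*v[0]+c*v[1])
```

```text
t22.1 pos [0.4221 0.3369 0.1034] open 0.0387 F [-0.3 -0.3 -0.5] q6 0.20
 rot now [ 0.07  -0.038 -0.   ]  shift now axes cm [1.27 1.1  3.51]  shift in goal axes cm [1.39 1.34 3.37]  jaw heading 0.328
clip in box 0.02583381112236817 -0.0037672586355102554
```

Emit:
servo_tool --commands '[0.07,-0.038,0,0,0,0,0,0,0,0,0.7,0.3,1.3,0,0,0,0,0.5,0.2,1.1,0,0,0,0,0,0,0.7,0,0,0,0,0,0,0,0,0,0,0,0,0,0,0]'

```text
t: 22.75
tool_pos: [0.4543, 0.3358, 0.0938]
tool_rot: [-1.371, 0.927, -0.922]
contact_force: [-0.4, 0.4, -0.5]
opening: 0.039
```

Run:
```python
from h import *
goal(tf(BX,[-.034,0,.068])[0],.366)
```

```text
t22.8 pos [0.4543 0.3358 0.0938] open 0.0390 F [-0.4  0.4 -0.5] q6 0.12
 rot now [0.006 0.016 0.   ]  shift now axes cm [0.14 2.58 0.12]  shift in goal axes cm [0.14 2.58 0.1 ]  jaw heading 0.382
```

Emit:
servo_tool --commands '[0.006,0.016,0,0.1,0.8,0.1,0,0,0,0,0,0.9,0,0,0,0,0,0,0.7,0,0,0,0,0,0,0,0,0,0,0,0,0,0,0,0]'

```text
t: 23.25
tool_pos: [0.4544, 0.3352, 0.0669]
tool_rot: [-1.362, 0.936, -0.936]
contact_force: [-0.5, -0.4, -0.1]
opening: 0.0384
```

Run:
```python
from h import *
goal(tf(BX,[-.034,0,.041])[0],.366)
```

```text
t23.2 pos [0.4544 0.3352 0.0669] open 0.0384 F [-0.5 -0.4 -0.1] q6 0.14
 rot now [ 0.002 -0.     0.   ]  shift now axes cm [0.08 2.59 0.12]  shift in goal axes cm [0.08 2.59 0.11]  jaw heading 0.366
```

Emit:
servo_tool --commands '[0,0,0,0.1,0.8,0.1,0,0,0,0,0,0.8,0,0,0,0,0,0,0.7,0,0,0,0,0,0,0.2,0,0,0,0,0,0,0,0,0]'

```text
t: 23.75
tool_pos: [0.4557, 0.3345, 0.0397]
tool_rot: [-1.362, 0.936, -0.935]
contact_force: [-0.9, -0.8, -0.5]
opening: 0.0389
```

Run:
```python
from h import *
goal(tf(BX,[-.034,0,.041])[0],.366)
```

```text
t23.8 pos [0.4557 0.3345 0.0397] open 0.0389 F [-0.9 -0.8 -0.5] q6 0.14
 rot now [ 0.002 -0.     0.   ]  shift now axes cm [-0.03 -0.13  0.01]  shift in goal axes cm [-0.03 -0.13  0.01]  jaw heading 0.366
```

Emit:
servo_tool --commands '[0,0,0,0,0,0,0.51,0,0,0,0,0,0,0.51,0,0,0,0,0,0,0.51,0,0,0,0,-1,0,0.51,0,0,0,0,-2,0,0.51,0,0,0,0,-3,0,0.51,0,0,0,0,-3,0,0.51,0,0,0,4,-1,0,0.51,0,0,0,4,0,0,0.51,0,0,0,4,0,0,0.51,0,0,0,4,0,0,0.51,0,0,0,2,0,0,0.51,0,0,0,0,0,0,0.51]'

```text
t: 25.05
tool_pos: [0.526, 0.1629, 0.1568]
tool_rot: [-1.351, 0.923, -0.939]
contact_force: [0.7, 1.1, -0.1]
opening: 0.0435
```

Run:
```python
from h import *
goal(tf(BX,[0,0,.037])[0],.366+np.pi/2)
d=shot("top"); crop(d,45,200,135,130,4.5,"caddy12.png"); cv2.imwrite("pics/top12.png",d["frame"][:,:,::-1])
d=shot("side"); crop(d,70,110,160,130,5,"side12.png")
```

```text
t25.1 pos [0.526  0.1629 0.1568] open 0.0435 F [ 0.7  1.1 -0.1] q6 -0.21
 rot now [-0.009 -1.567  0.013]  shift now axes cm [-18.58  11.97   2.9 ]  shift in goal axes cm [ 2.99 11.98 18.57]  jaw heading 0.37
```

View pics/caddy12.png

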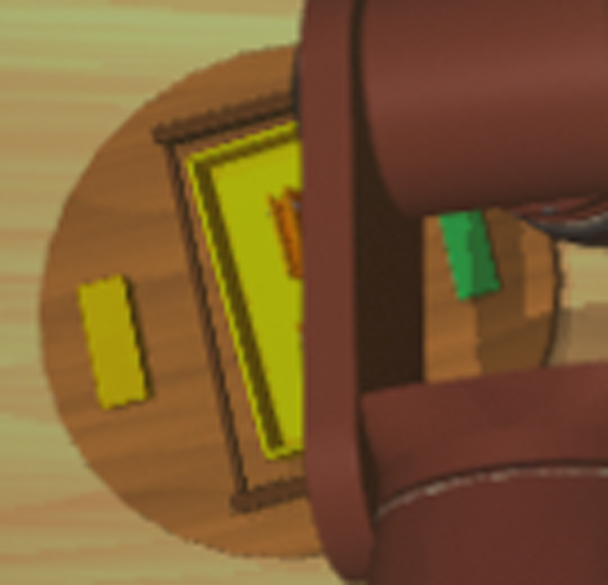

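View pics/top12.png

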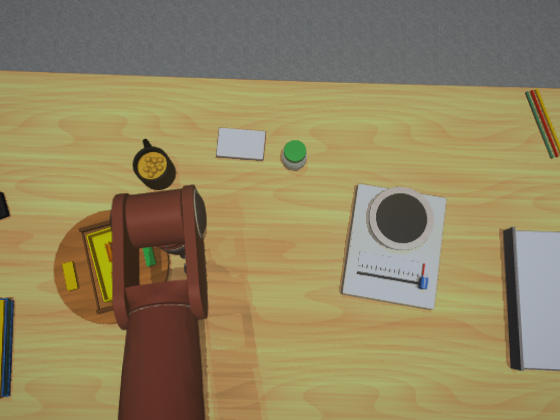

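View pics/side12.png

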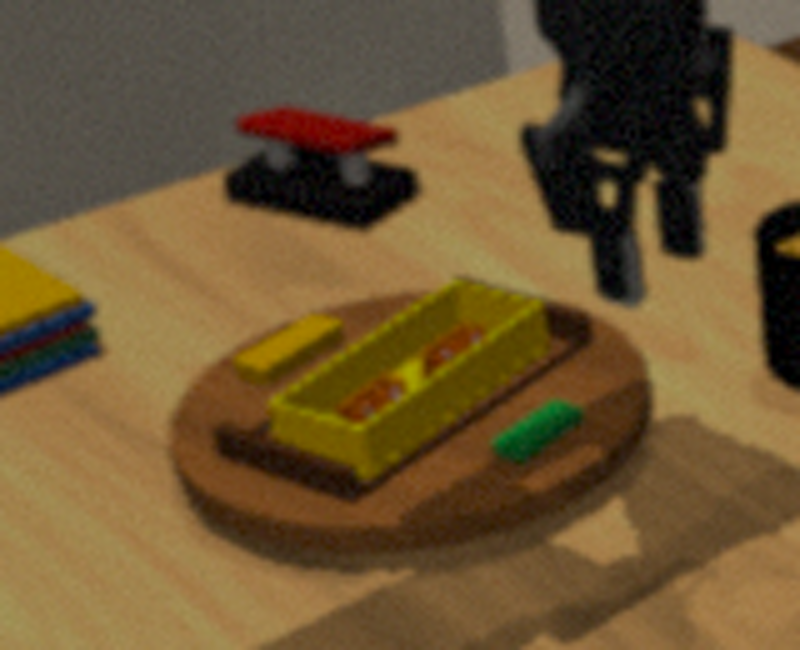

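Both clips are in the box (side view), the box hasn't moved, and no other clips are on the table. Next I'll turn the jaws across the box.

Emit:
servo_tool --commands '[0,0.143,0,0,0,0,1,0,0.143,0,0,0,0,1,0,0.143,0,0,0,0,1,0,0.143,0,0,0,0,1,0,0.143,0,0,0,0,1,0,0.143,0,0,0,0,1,0,0.143,0,0,0,0,1,0,0.143,0,0,0,0,1,0,0.143,0,0,0,0,1,0,0.143,0,0,0,0,1,0,0.143,0,0,0,0,1,0,0,0,0,0,0,1]'

```text
t: 26.35
tool_pos: [0.5176, 0.1828, 0.1584]
tool_rot: [-0.326, 2.046, -2.031]
contact_force: [-0.3, 0.3, -0.0]
opening: 0.0853
```

Run:
```python
from h import *
goal(tf(BX,[0,0,.12])[0],.366-np.pi/2)
```

```text
t26.4 pos [0.5176 0.1828 0.1584] open 0.0853 F [-0.3  0.3 -0. ] q6 1.44
 rot now [ 0.005 -0.037 -0.013]  shift now axes cm [ -2.4    3.96 -16.5 ]  shift in goal axes cm [ -3.07   3.84 -16.41]  jaw heading -1.242
```

Emit:
servo_tool --commands '[0.005,-0.037,-0.013,0,0,0,1,0,0,0,-0.6,0.6,-3.2,1,0,0,0,-0.6,0.6,-3.2,1,0,0,0,-0.6,0.6,-3.2,1,0,0,0,-0.6,0.6,-3.2,1,0,0,0,-0.6,0.6,-2.6,1,0,0,0,0,0,0,1,0,0,0,0,0,0,1]'

```text
t: 27.15
tool_pos: [0.4832, 0.3495, 0.1289]
tool_rot: [-0.407, 2.001, -1.999]
contact_force: [0.1, -0.6, -0.2]
opening: 0.0856
```

Run:
```python
from h import *
goal(tf(BX,[0,0,.085])[0],.366-np.pi/2)
```

```text
t27.1 pos [0.4832 0.3495 0.1289] open 0.0856 F [ 0.1 -0.6 -0.2] q6 1.67
 rot now [ 0.001  0.037 -0.001]  shift now axes cm [-0.29  4.39  0.4 ]  shift in goal axes cm [-0.31  4.39  0.39]  jaw heading -1.168
```

Emit:
servo_tool --commands '[0,0.037,0,-0.3,1,0.4,1,0,0,0,0,1,0,1,0,0,0,0,1,0,1,0,0,0,0,0.8,0,1,0,0,0,0,0,0,1,0,0,0,0,0,0,1]'

```text
t: 27.75
tool_pos: [0.4882, 0.3436, 0.0869]
tool_rot: [-0.371, 2.025, -2.025]
contact_force: [-0.3, -0.2, -0.4]
opening: 0.0852
```

Run:
```python
from h import *
goal(tf(BX,[0,0,.036])[0],.366-np.pi/2)
d=shot("side"); crop(d,70,110,160,130,5,"side13.png")
```

```text
t27.8 pos [0.4882 0.3436 0.0869] open 0.0852 F [-0.3 -0.2 -0.4] q6 1.70
 rot now [ 0.    -0.004  0.001]  shift now axes cm [-0.06  5.09 -0.34]  shift in goal axes cm [-0.05  5.09 -0.34]  jaw heading -1.209
```

View pics/side13.png

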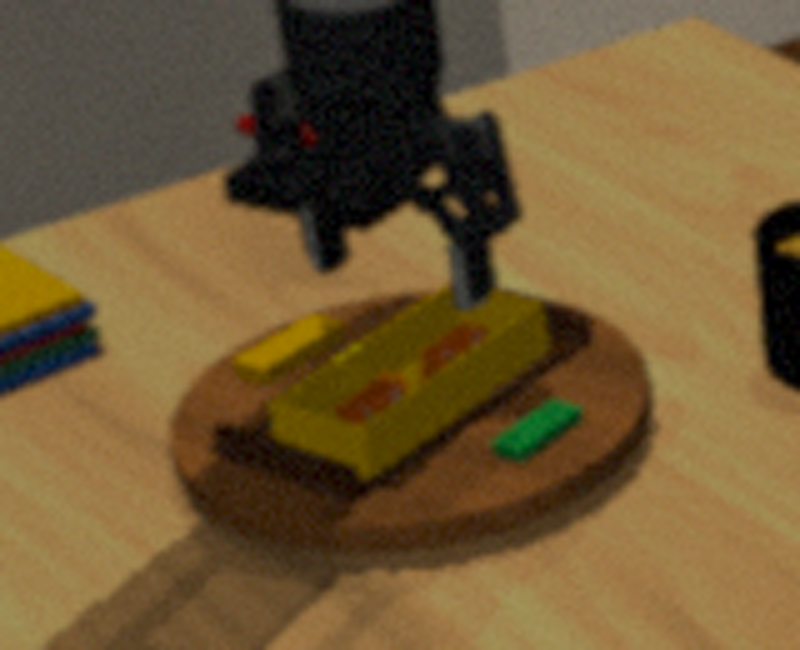

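Emit:
servo_tool --commands '[0,-0.004,0,0,0.8,-0.35,1,0,0,0,0,1,0,1,0,0,0,0,1,0,1,0,0,0,0,0.7,0,1,0,0,0,0,0,0,1,0,0,0,0,0,0,1]'

```text
t: 28.4
tool_pos: [0.4869, 0.3474, 0.0491]
tool_rot: [-0.375, 2.022, -2.021]
contact_force: [-0.6, -0.4, -0.3]
opening: 0.0854
```

Run:
```python
from h import *
goal(tf(BX,[0,0,.033])[0],.366-np.pi/2)
```

```text
t28.4 pos [0.4869 0.3474 0.0491] open 0.0854 F [-0.6 -0.4 -0.3] q6 1.70
 rot now [0. 0. 0.]  shift now axes cm [-0.04  1.61  0.06]  shift in goal axes cm [-0.04  1.61  0.06]  jaw heading -1.204
```

Emit:
servo_tool --commands '[0,0,0,0,0.8,0,1,0,0,0,0,0.7,0,1,0,0,0,0,0,0,1,0,0,0,0,0,0,1]'

```text
t: 28.8
tool_pos: [0.4873, 0.3476, 0.0333]
tool_rot: [-0.374, 2.022, -2.021]
contact_force: [0.5, 1.1, 1.1]
opening: 0.0853
```

Run:
```python
from h import *
goal(tf(BX,[0,0,.033])[0],.366-np.pi/2)
d=shot("side"); crop(d,70,110,160,130,5,"side14.png")
```

```text
t28.8 pos [0.4873 0.3476 0.0333] open 0.0853 F [0.5 1.1 1.1] q6 1.70
 rot now [ 0.     0.    -0.001]  shift now axes cm [-0.    0.03  0.07]  shift in goal axes cm [-0.    0.03  0.07]  jaw heading -1.204
```

View pics/side14.png

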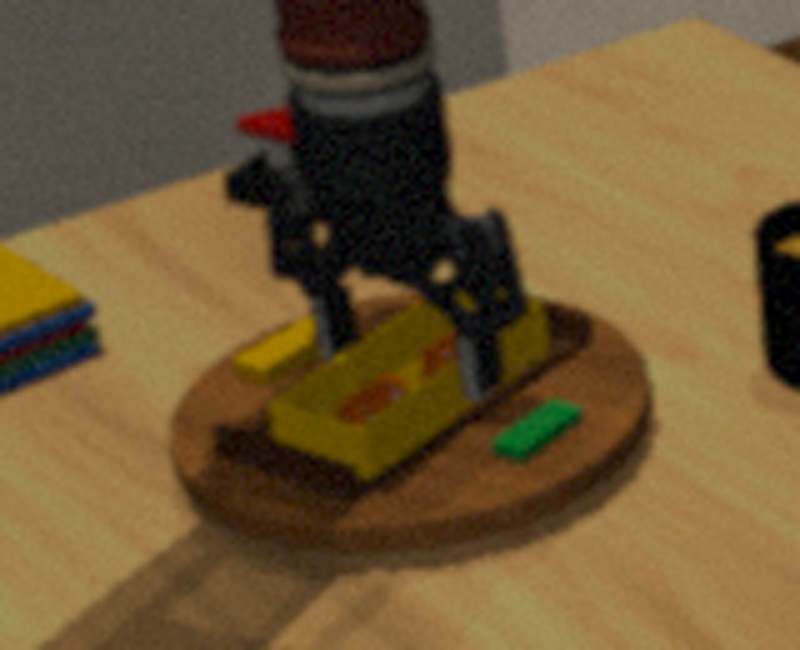

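Fingers straddle the box. Close at 30 N.

Emit:
servo_tool --commands '[0,0,0,0,0,0,0,0,0,0,0,0,0,0,0,0,0,0,0,0,0,0,0,0,0,0,0,0,0,0,0,0,0,0,0,0,0,0,0,0,0,0]' --grip_force 30

```text
t: 29.45
tool_pos: [0.4874, 0.3477, 0.0338]
tool_rot: [-0.373, 2.022, -2.02]
contact_force: [-0.4, -0.3, -0.2]
opening: 0.0593
```

Emit:
servo_tool --commands '[0,0,0,0,-0.5,0,0,0,0,0,0,-1,0,0,0,0,0,0,-1.5,0,0,0,0,0,0,-2,0,0,0,0,0,0,-2,0,0,0,0,0,0,-2,0,0,0,0,0,0,-2,0,0,0,0,0,0,0,0,0]'

```text
t: 30.25
tool_pos: [0.4879, 0.348, 0.1553]
tool_rot: [-0.369, 2.021, -2.017]
contact_force: [1.0, 0.6, -1.4]
opening: 0.0592
```

Run:
```python
from h import *
goal(tf(SC,[.055,0,.15])[0],SC[2])
d=shot("side"); crop(d,70,70,160,130,5,"side15.png")
```

```text
t30.2 pos [0.4879 0.348  0.1553] open 0.0592 F [ 1.   0.6 -1.4] q6 1.70
 rot now [-0.002 -1.07  -0.006]  shift now axes cm [11.43  0.4  62.44]  shift in goal axes cm [60.26  0.53 19.95]  jaw heading -1.204
```

View pics/side15.png

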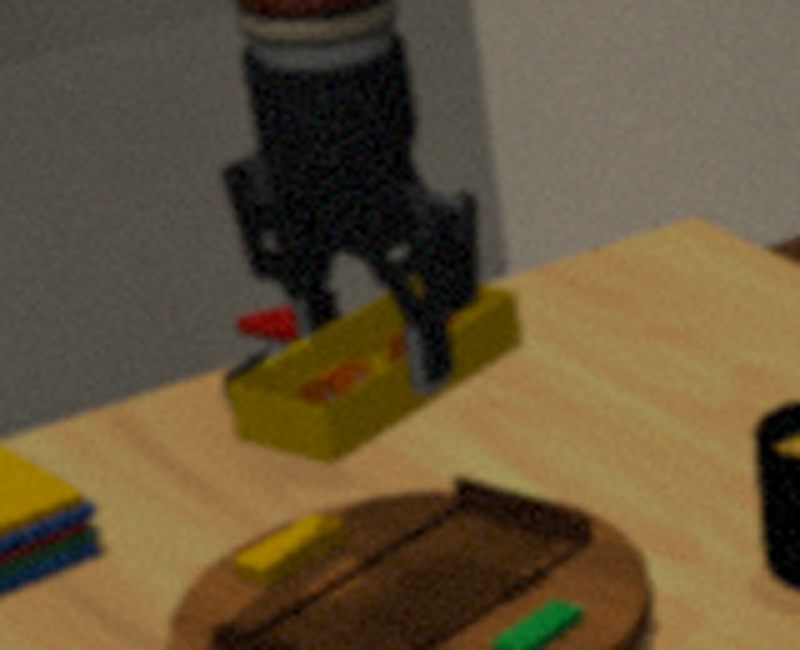

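Emit:
servo_tool --commands '[0,0,0,0.2,0,1,0,0,0,0,0.4,0,2,0,0,0,0,0.5,0,3,0,0,0,0,0.6,0,3.5,0,0,0,0,0.6,0,3.5,0,0,0,0,0.6,0,3.5,0,0,0,0,0.6,0,3.5,0,0,0,0,0.6,0,3.5,0,0,0,0,0.6,0,3.5,0,0,0,0,0.6,0,3.5,0,0,0,0,0.6,0,3.5,0,0,0,0,0.6,0,3.5,0,0,0,0,0.6,0,3.5,0,0,0,0,0.6,0,3.5,0,0,0,0,0.6,0,3.5,0,0,0,0,0.6,0,3,0,0,0,0,0.4,0,2,0,0,0,0,0.2,0,1,0,0,0,0,0,0,0,0]'

```text
t: 32.2
tool_pos: [0.5747, -0.2216, 0.1234]
tool_rot: [-0.418, 2.05, -2.029]
contact_force: [0.3, -0.4, -0.5]
opening: 0.0592
```

Run:
```python
from h import *
goal(tf(SC,[.055,0,.15])[0],SC[2])
```

```text
t32.2 pos [ 0.5747 -0.2216  0.1234] open 0.0592 F [ 0.3 -0.4 -0.5] q6 0.73
 rot now [ 0.037 -1.072  0.026]  shift now axes cm [-0.8 -2.8  6.1]  shift in goal axes cm [ 4.97 -2.66  3.73]  jaw heading -1.207
```

Emit:
servo_tool --commands '[0.037,0,0.026,0,-1.5,0,0,0,0,0,0,-1,0,0,0,-0.08,0,0,0,0,0,0,-0.13,0,0,0,0,0,0,-0.13,0,0,0,0,0,0,-0.13,0,0,0,0,0,0,-0.13,0,0,0,0,0,0,-0.13,0,0,0,0,0,0,-0.13,0,0,0,0,0,0,-0.13,0,0,0,0,0,0,-0.08,0,0,0,0,0,0,0,0,0,0,0,0]'

```text
t: 33.4
tool_pos: [0.5717, -0.2078, 0.1469]
tool_rot: [-1.193, 1.274, -1.268]
contact_force: [0.5, 0.2, -0.9]
opening: 0.0592
```

Run:
```python
from h import *
goal(tf(SC,[.055,0,.12])[0],SC[2])
d=shot("side"); crop(d,200,140,240,190,3.3,"side16.png")
d=shot("top"); crop(d,320,160,150,150,4,"top16.png")
```

```text
t33.4 pos [ 0.5717 -0.2078  0.1469] open 0.0592 F [ 0.5  0.2 -0.9] q6 -0.38
 rot now [0.016 0.055 0.013]  shift now axes cm [6.49 2.71 3.9 ]  shift in goal axes cm [6.3  2.69 4.21]  jaw heading -0.079
```

View pics/side16.png

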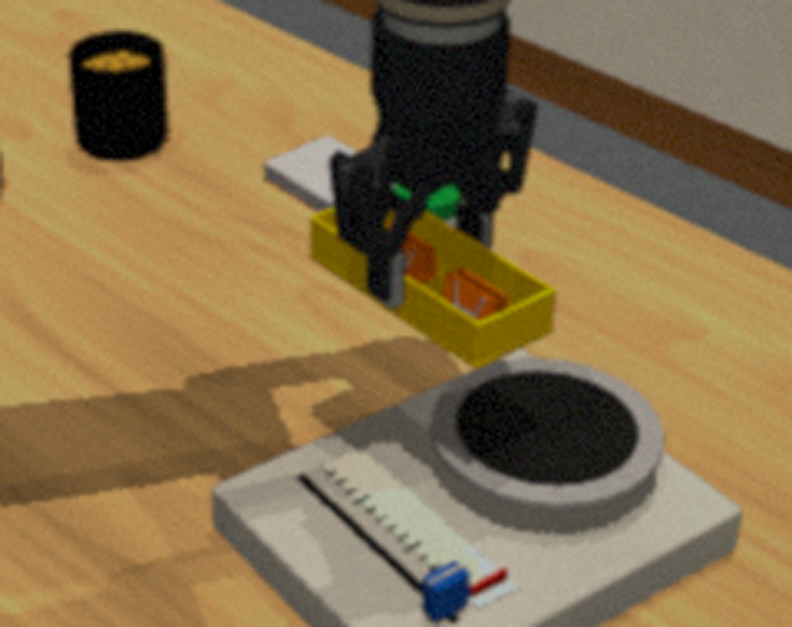

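View pics/top16.png

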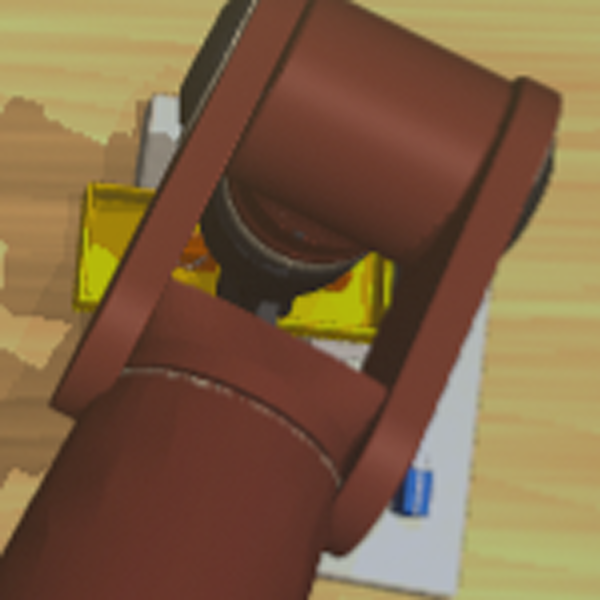

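Emit:
servo_tool --commands '[0.016,0.055,0.013,0,0,0,0,0,0,0,1,0,0.7,0,0,0,0,1.8,0,1.2,0,0,0,0,1.8,0,1.2,0,0,0,0,1.2,0.3,0.8,0,0,0,0,0.5,0,0.3,0,0,0,0,0,0,0,0,0,0,0,0,0,0,0]'

```text
t: 34.3
tool_pos: [0.6067, -0.2792, 0.1431]
tool_rot: [-1.143, 1.311, -1.309]
contact_force: [0.3, 0.1, -0.7]
opening: 0.0595
```

Run:
```python
from h import *
goal(tf(SC,[.055,0,.085])[0],SC[2])
```

```text
t34.3 pos [ 0.6067 -0.2792  0.1431] open 0.0595 F [ 0.3  0.1 -0.7] q6 -0.40
 rot now [ 0.002 -0.003  0.   ]  shift now axes cm [-0.31  5.81 -0.2 ]  shift in goal axes cm [-0.31  5.81 -0.21]  jaw heading -0.138
```

Emit:
servo_tool --commands '[0,0,0,-0.3,0.8,-0.2,0,0,0,0,0,1.2,0,0,0,0,0,0,1.5,0,0,0,0,0,0,1.2,0,0,0,0,0,0,0.8,0,0,0,0,0,0,0,0,0,0,0,0,0,0,0,0]'

```text
t: 35.0
tool_pos: [0.6028, -0.2723, 0.0807]
tool_rot: [-1.145, 1.314, -1.303]
contact_force: [-1.2, -1.0, -1.8]
opening: 0.0592
```

Run:
```python
from h import *
goal(tf(SC,[.055,0,.062])[0],SC[2])
```

```text
t35.0 pos [ 0.6028 -0.2723  0.0807] open 0.0592 F [-1.2 -1.  -1.8] q6 -0.40
 rot now [ 0.007 -0.001 -0.002]  shift now axes cm [0.33 1.86 0.28]  shift in goal axes cm [0.33 1.87 0.27]  jaw heading -0.135
```

Emit:
servo_tool --commands '[0.007,0,0,0.35,0,0.28,0,0,0,0,0,0.5,0,0,0,0,0,0,0.5,0,0,0,0,0,0,0.5,0,0,0,0,0,0,0,0,0,0,0,0,0,0,0,0]'

```text
t: 35.6
tool_pos: [0.6067, -0.2776, 0.0666]
tool_rot: [-1.138, 1.305, -1.31]
contact_force: [-0.9, -0.0, -1.1]
opening: 0.0591
```

Run:
```python
from h import *
goal(tf(SC,[.055,0,.062])[0],SC[2])
d=shot("side"); crop(d,240,190,200,160,4,"side17.png")
```

```text
t35.6 pos [ 0.6067 -0.2776  0.0666] open 0.0591 F [-0.9 -0.  -1.1] q6 -0.41
 rot now [-0.005 -0.001 -0.   ]  shift now axes cm [-0.15  0.46 -0.19]  shift in goal axes cm [-0.15  0.46 -0.19]  jaw heading -0.136
```

View pics/side17.png

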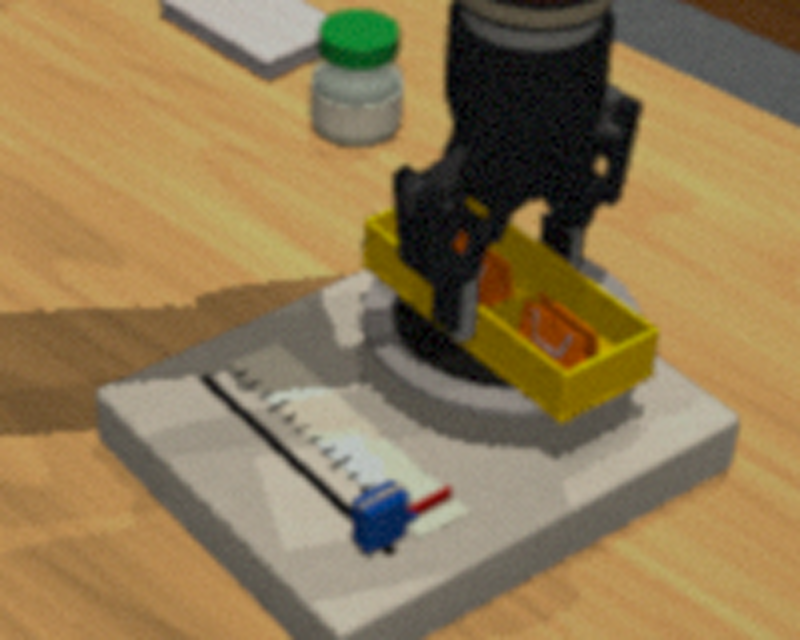

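Emit:
servo_tool --commands '[-0.005,0,0,-0.1,0.3,-0.1,0,0,0,0,0,0.4,0,0,0,0,0,0,0,0,0,0,0,0,0,0,0,0]'

```text
t: 36.05
tool_pos: [0.6063, -0.2766, 0.0601]
tool_rot: [-1.142, 1.308, -1.309]
contact_force: [0.1, 0.1, 1.0]
opening: 0.0592
```

Run:
```python
from h import *
goal(tf(SC,[.055,0,.062])[0],SC[2])
d=shot("side"); crop(d,240,190,200,160,4,"side18.png")
```

```text
t36.0 pos [ 0.6063 -0.2766  0.0601] open 0.0592 F [0.1 0.1 1. ] q6 -0.40
 rot now [-0.    -0.001  0.   ]  shift now axes cm [-0.06 -0.19 -0.13]  shift in goal axes cm [-0.06 -0.19 -0.13]  jaw heading -0.136
```

View pics/side18.png

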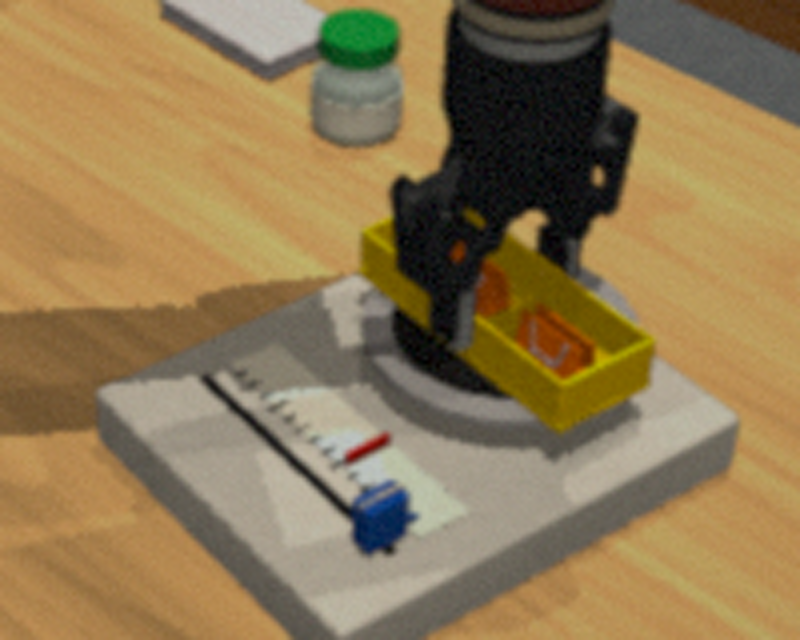

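Emit:
servo_tool --commands '[0,0,0,0,0,0,0.8,0,0,0,0,0,0,0.9,0,0,0,0,0,0,1,0,0,0,0,0,0,1,0,0,0,0,-0.8,0,1,0,0,0,0,-1.5,0,1,0,0,0,0,-2,0,1,0,0,0,0,-3,0,1,0,0,0,0,-2,0,1,0,0,0,0,0,0,1]'

```text
t: 37.1
tool_pos: [0.6071, -0.2771, 0.1623]
tool_rot: [-1.14, 1.304, -1.312]
contact_force: [0.3, -0.2, -0.1]
opening: 0.0857
```

Run:
```python
from h import *
goal(tf(SC,[-.075,-.065,.1])[0],SC[2]+np.pi/2)
d=shot("side"); crop(d,240,190,200,160,4,"side19.png")
d=shot("top"); crop(d,320,160,150,150,4,"top19.png")
```

```text
t37.1 pos [ 0.6071 -0.2771  0.1623] open 0.0857 F [ 0.3 -0.2 -0.1] q6 -0.40
 rot now [-0.005  1.569 -0.002]  shift now axes cm [  6.42   6.19 -13.24]  shift in goal axes cm [13.23  6.23  6.41]  jaw heading -0.136
```

View pics/side19.png

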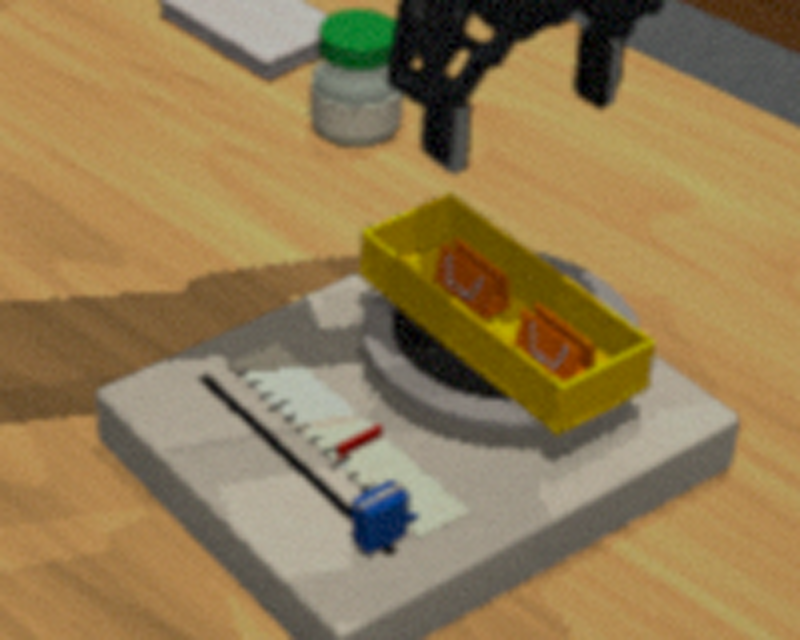

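View pics/top19.png

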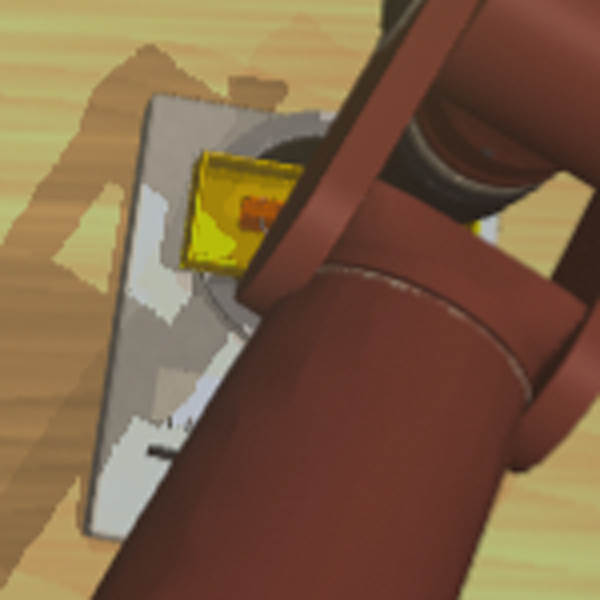

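Emit:
servo_tool --commands '[0,0,0,1,0,-3,0.6,0,0,0,2,0,-3.5,0.6,0,0,0,2,0,-3.5,0.6,0,0,0,1.4,0,-3,0.6,0,0.142,0,0,0,0,0.6,0,0.142,0,0,0,0,0.6,0,0.142,0,0,0,0,0.6,0,0.142,0,0,0,0,0.6,0,0.142,0,0,0,0,0.6,0,0.142,0,0,0,0,0.6,0,0.142,0,0,0,0,0.6,0,0.142,0,0,0,0,0.6,0,0.142,0,0,0,0,0.6,0,0.142,0,0,0,0,0.6,0,0.142,0,0,0,0,0.6,0,0,0,0,0,0,0.6]'

```text
t: 38.8
tool_pos: [0.4486, -0.3117, 0.1277]
tool_rot: [-0.159, -2.133, 2.071]
contact_force: [0.7, -0.6, 1.0]
opening: 0.0513
```

Run:
```python
from h import *
goal(tf(SC,[-.078,-.065,.1])[0],SC[2]+np.pi/2)
d=shot("side"); crop(d,240,190,200,160,4,"side20.png")
d=shot("top"); crop(d,320,160,150,150,4,"top20.png")
```

```text
t38.8 pos [ 0.4486 -0.3117  0.1277] open 0.0513 F [ 0.7 -0.6  1. ] q6 1.02
 rot now [ 0.027 -0.057  0.043]  shift now axes cm [-1.88  2.67  0.83]  shift in goal axes cm [-1.72  2.77  0.86]  jaw heading -1.763
```

View pics/side20.png

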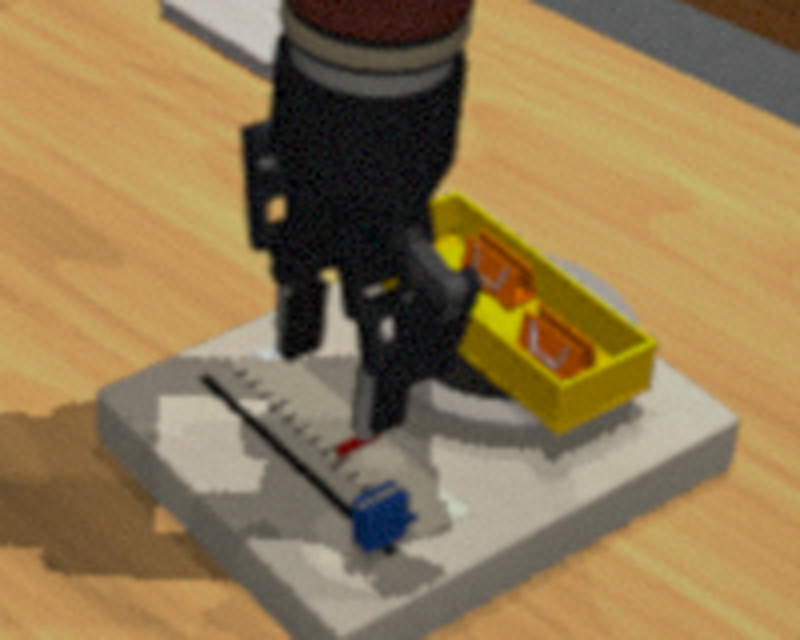

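View pics/top20.png

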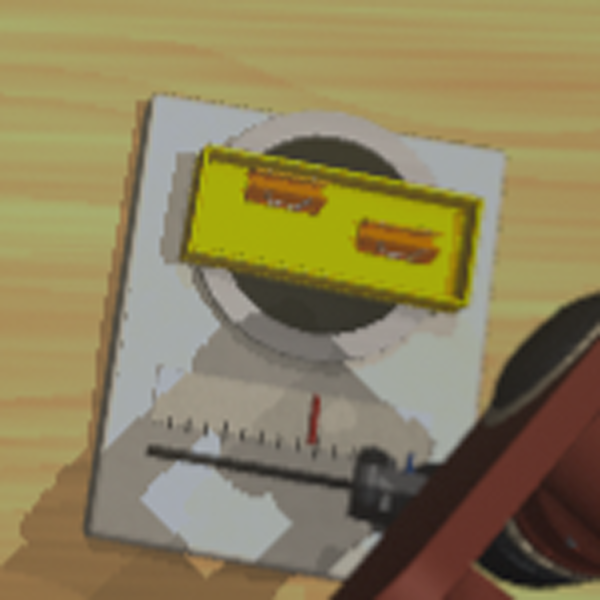

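Run:
```python
from h import *
d=shot("top")
C=lambda p:[(320+(a+.5)/4-.5,160+(b+.5)/4-.5) for a,b in p]
def loc(p):
    v=p[:2]-np.array(SC[:2]);c,s=np.cos(SC[2]),np.sin(SC[2]); return np.array([c*v[0]+s*v[1],-s*v[0]+c*v[1]])
for q in C([(318,396),(315,420),(312.5,444)]): print(loc(px2w(d,[q],.042)[0]))
# colour blob
hsv=cv2.cvtColor(d["frame"],cv2.COLOR_RGB2HSV); m=(((hsv[...,0]<8)|(hsv[...,0]>172))&(hsv[...,1]>120)&(hsv[...,2]>60)); m[:255]=0;m[275:]=0;m[:,:385]=0;m[:,410:]=0
ys,xs=np.nonzero(m); print(len(xs),xs.mean(),ys.mean(),loc(px2w(d,[(xs.mean(),ys.mean())],.042)[0]))
b,r=fit(d,rect(.15,.06,.085),C([(483,198),(470,308),(183,262),(205,148)]),[.6,-.28,-1.7]); print(b,r.round(1).tolist(), "box in scale",loc(b))
```

```text
[-0.03068    -0.01149971]
[-0.04385759 -0.0114759 ]
[-0.05692902 -0.01171476]
17 398.1764705882353 264.6470588235294 [-0.04397716 -0.01106001]
[ 0.60276893 -0.27594773 -1.71334701] [[-0.0, 0.1], [-0.1, 0.1], [0.8, -0.7], [-0.7, 0.5]] box in scale [ 0.05279545 -0.00038731]
```

Emit:
servo_tool --commands '[0.027,-0.057,0.043,0,0,0,0.6,0,0,0,-0.8,0.8,0.4,0.6,0,0,0,-0.8,0.8,0.4,0.6,0,0,0,0,0.5,0,0.6,0,0,0,0,0,0,0.6,0,0,0,0,0,0,0.6]'

```text
t: 39.55
tool_pos: [0.4643, -0.3222, 0.1054]
tool_rot: [-0.132, -2.158, 2.16]
contact_force: [0.7, 0.0, 0.7]
opening: 0.0512
```

Run:
```python
from h import *
goal(tf(SC,[-.078,-.064,.070])[0],SC[2]+np.pi/2)
```

```text
t39.5 pos [ 0.4643 -0.3222  0.1054] open 0.0512 F [0.7 0.  0.7] q6 0.95
 rot now [-0.001  0.013 -0.001]  shift now axes cm [-0.02  3.54 -0.07]  shift in goal axes cm [-0.03  3.54 -0.07]  jaw heading -1.692
```

Emit:
servo_tool --commands '[0,0.013,0,0,0.9,0,0.6,0,0,0,0,1,0,0.6,0,0,0,0,0.9,0,0.6,0,0,0,0,0,0,0.6,0,0,0,0,0,0,0.6]'

```text
t: 40.05
tool_pos: [0.4638, -0.3219, 0.0747]
tool_rot: [-0.146, -2.151, 2.152]
contact_force: [-0.2, -0.5, -0.0]
opening: 0.0509
```

Run:
```python
from h import *
goal(tf(SC,[-.078,-.064,.047])[0],SC[2]+np.pi/2)
```

```text
t40.0 pos [ 0.4638 -0.3219  0.0747] open 0.0509 F [-0.2 -0.5 -0. ] q6 0.97
 rot now [-0.    -0.001 -0.   ]  shift now axes cm [-0.08  2.77 -0.05]  shift in goal axes cm [-0.08  2.77 -0.05]  jaw heading -1.706
```

Emit:
servo_tool --commands '[0,0,0,-0.1,0.9,0,0.6,0,0,0,0,0.9,0,0.6,0,0,0,0,0.8,0,0.6,0,0,0,0,0,0,0.6,0,0,0,0,0,0,0.6]'

```text
t: 40.55
tool_pos: [0.4649, -0.322, 0.0464]
tool_rot: [-0.146, -2.151, 2.152]
contact_force: [0.5, -0.5, 0.3]
opening: 0.0512
```

Run:
```python
from h import *
goal(tf(SC,[-.078,-.064,.047])[0],SC[2]+np.pi/2)
d=shot("side"); crop(d,240,190,200,160,4,"side21.png")
```

```text
t40.5 pos [ 0.4649 -0.322   0.0464] open 0.0512 F [ 0.5 -0.5  0.3] q6 0.97
 rot now [-0.    -0.001 -0.   ]  shift now axes cm [ 0.04 -0.06 -0.05]  shift in goal axes cm [ 0.04 -0.06 -0.05]  jaw heading -1.706
```

View pics/side21.png

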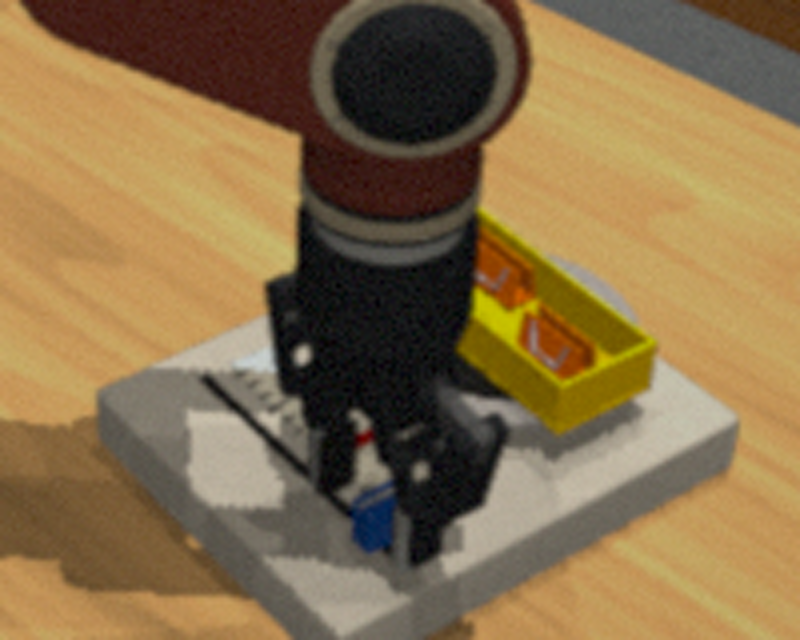

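Emit:
servo_tool --commands '[0,0,0,0,0,0,0,0,0,0,0,0,0,0,0,0,0,0,0,0,0,0,0,0,0,0,0,0,0,0,0,0,0,0,0,0,0,0,0,0,0,0]' --grip_force 20

```text
t: 41.2
tool_pos: [0.4654, -0.3207, 0.0472]
tool_rot: [-0.147, -2.154, 2.149]
contact_force: [1.1, 1.3, -0.5]
opening: 0.0132
```

```bash
cat > loc.py <<'E'
from h import *
o=monitor.get_obs(); v=o["tool_pos"][:2]-np.array(SC[:2]);c,s=np.cos(SC[2]),np.sin(SC[2]); print("TCP in scale",c*v[0]+s*v[1],-s*v[0]+c*v[1],o["opening"])
E
python3 loc.py
```

```text
TCP in scale -0.07735477439280168 -0.06307540438895752 0.013159875028366264
```

Emit:
servo_tool --commands '[0,0,0,0,0,-0.8,0,0,0,0,0,0,-0.8,0,0,0,0,0,0,-0.8,0,0,0,0,0,0,-0.8,0,0,0,0,0,0,-0.8,0,0,0,0,0,0,-0.7,0,0,0,0,0,0,-0.5,0,0,0,0,0,0,0,0,0,0,0,0,0,0,0]'

```text
t: 42.1
tool_pos: [0.4731, -0.2651, 0.0472]
tool_rot: [-0.147, -2.152, 2.154]
contact_force: [-0.0, -0.9, -2.7]
opening: 0.013
```

```bash
python3 loc.py
```

```text
TCP in scale -0.07717022994418911 -0.007007986960069148 0.013003761374089522
```

Went 2.5 mm past; move back.

Emit:
servo_tool --commands '[0,0,0,0,0,0.25,0,0,0,0,0,0,0,0,0,0,0,0,0,0,0]'

```text
t: 42.4
tool_pos: [0.4728, -0.2673, 0.0472]
tool_rot: [-0.148, -2.154, 2.151]
contact_force: [1.4, -0.0, -0.3]
opening: 0.0134
```

```bash
python3 loc.py
python3 - <<'E'
from h import *
d=shot("side"); crop(d,240,190,200,160,4,"side22.png")
E
```

```text
TCP in scale -0.07718470156707838 -0.0092550271738889 0.013447407181419756
```

View pics/side22.png

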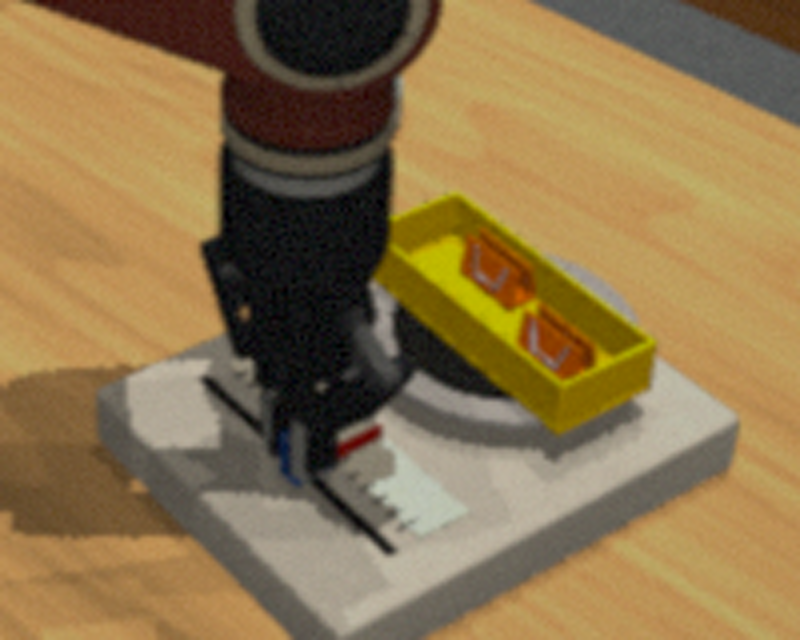

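Emit:
servo_tool --commands '[0,0,0,0,0,0,0.5,0,0,0,0,0,0,0.5,0,0,0,0,0,0,0.5,0,0,0,0,-1,0,0.5,0,0,0,0,-2,0,0.5,0,0,0,0,-3,0,0.5,0,0,0,0,-4,0,0.5,0,0,0,0,-2,-2,0.5,0,0,0,0,0,-4,0.5,0,0,0,0,0,-4,0.5,0,0,0,0,0,-4,0.5,0,0,0,0,0,-2,0.5,0,0,0,0,0,0,0.5]'

```text
t: 43.75
tool_pos: [0.4969, -0.1061, 0.1833]
tool_rot: [-0.164, -2.153, 2.158]
contact_force: [-0.7, -0.1, 0.4]
opening: 0.0426
```

Run:
```python
from h import *
goal(tf(SC,[.0528,0,.15])[0],SC[2])
d=shot("side"); crop(d,240,190,200,160,4,"side23.png")
d=shot("top"); crop(d,340,180,100,130,4.5,"top23.png")
```

```text
t43.8 pos [ 0.4969 -0.1061  0.1833] open 0.0426 F [-0.7 -0.1  0.4] q6 1.35
 rot now [ 0.009  1.566 -0.012]  shift now axes cm [-12.79   3.53  15.31]  shift in goal axes cm [-15.38   3.33 -12.76]  jaw heading -1.71
```

View pics/side23.png

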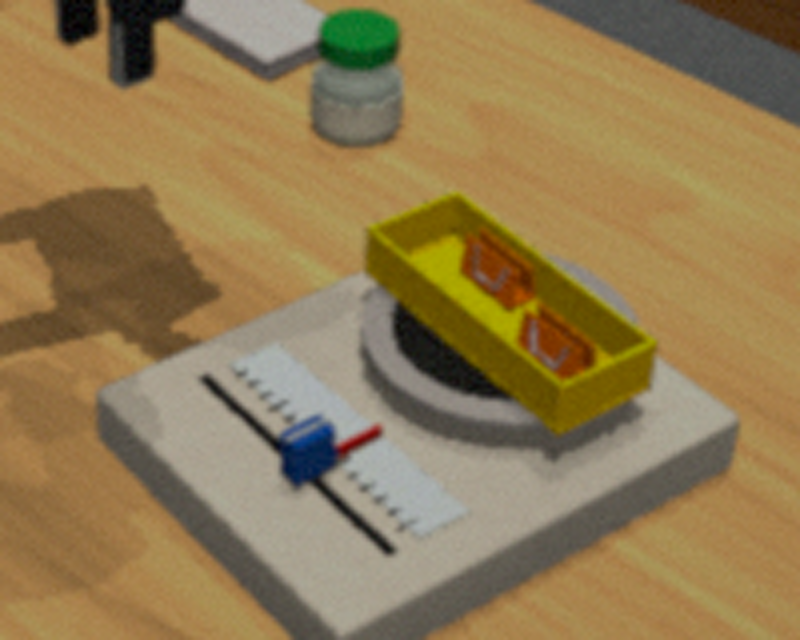

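View pics/top23.png

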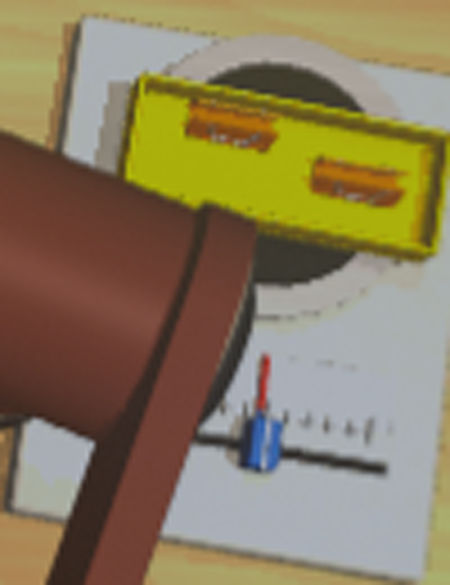

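Run:
```python
from h import *
d=shot("top"); c,s=np.cos(SC[2]),np.sin(SC[2])
def loc(p):
    v=p[:2]-np.array(SC[:2]); return np.array([c*v[0]+s*v[1],-s*v[0]+c*v[1]])
C=lambda a,b:[(340+(a+.5)/4.5-.5,180+(b+.5)/4.5-.5)]
crop(d,385,250,30,40,14,"mk.png")
for q in [(265.5,356),(263,383),(260.5,410)]: print("needle",loc(px2w(d,C(*q),.042)[0]))
ds=shot("side"); crop(ds,300,280,50,40,14,"mks.png")
for y in (-.0115,-.0095,-.0135):
  print(y,((w2px(d,tf(SC,[[-.087,y,.063],[-.063,y,.063],[-.059,y,.042],[-.033,y,.042]]))-[385,250]+.5)*14-.5).round().tolist(),((w2px(ds,tf(SC,[[-.087,y,.063],[-.063,y,.063],[-.059,y,.042],[-.033,y,.042]]))-[300,280]+.5)*14-.5).round().tolist())
```

```text
needle [-0.03107683 -0.0104313 ]
needle [-0.04418243 -0.01082285]
needle [-0.0572275  -0.01121031]
-0.0115 [[191.0, 481.0], [210.0, 323.0], [182.0, 308.0], [202.0, 142.0]] [[162.0, 299.0], [306.0, 229.0], [325.0, 334.0], [475.0, 260.0]]
-0.0095 [[177.0, 479.0], [197.0, 321.0], [169.0, 306.0], [190.0, 140.0]] [[153.0, 291.0], [296.0, 220.0], [316.0, 326.0], [465.0, 252.0]]
-0.0135 [[204.0, 483.0], [223.0, 325.0], [195.0, 311.0], [215.0, 144.0]] [[171.0, 307.0], [315.0, 237.0], [334.0, 343.0], [484.0, 268.0]]
```

View pics/mk.png

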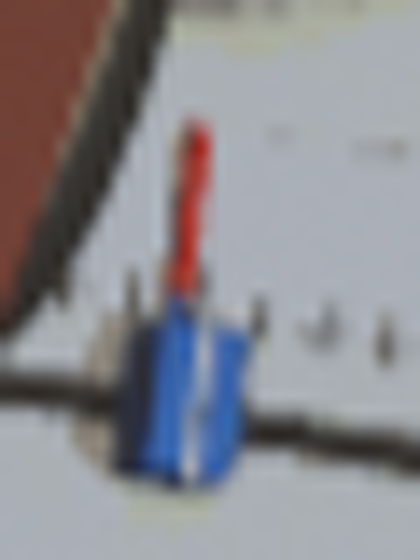

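View pics/mks.png

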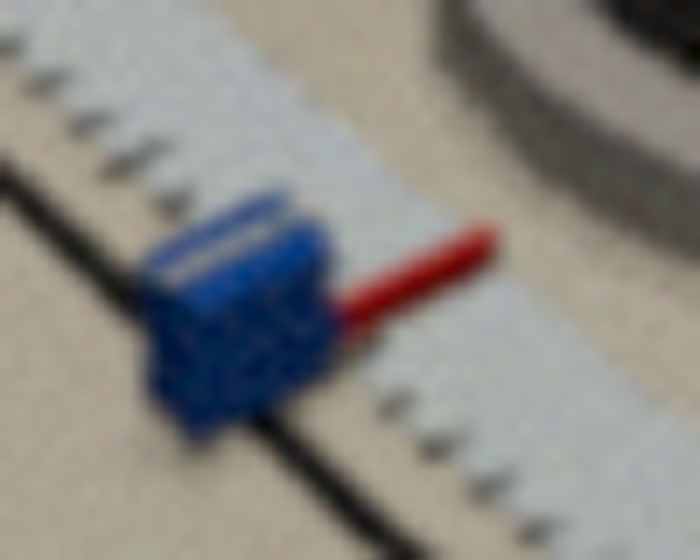

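Marker line and needle coincide within about 0.5 mm in both views. Next I'll pick the box up again, turning the jaws back first.

Emit:
servo_tool --commands '[0,-0.143,0,0,0,0,1,0,-0.143,0,0,0,0,1,0,-0.143,0,0,0,0,1,0,-0.143,0,0,0,0,1,0,-0.143,0,0,0,0,1,0,-0.143,0,0,0,0,1,0,-0.143,0,0,0,0,1,0,-0.143,0,0,0,0,1,0,-0.143,0,0,0,0,1,0,-0.143,0,0,0,0,1,0,-0.143,0,0,0,0,1,0,0,0,0,0,0,1]'

```text
t: 45.15
tool_pos: [0.4933, -0.1252, 0.1807]
tool_rot: [-1.16, 1.277, -1.289]
contact_force: [0.1, -0.4, 0.1]
opening: 0.0851
```

```bash
python3 g.py .6028 -.2759 .15 -.140
```

```text
t45.1 pos [ 0.4933 -0.1252  0.1807] open 0.0851 F [ 0.1 -0.4  0.1] q6 -0.29
 rot now [-0.005  0.039  0.005]  shift now axes cm [13.88  3.2  12.39]  shift in goal axes cm [13.4   3.07 12.94]  jaw heading -0.101
```

Emit:
servo_tool --commands '[-0.005,0.039,0.005,0,0,0,1,0,0,0,2.6,0.2,2.5,1,0,0,0,2.8,0.3,2.7,1,0,0,0,2.8,0.3,2.7,1,0,0,0,2.6,0.4,2.5,1,0,0,0,1.7,0.4,1.6,1,0,0,0,0,0,0,1,0,0,0,0,0,0,1]'

```text
t: 45.95
tool_pos: [0.5934, -0.2799, 0.1618]
tool_rot: [-1.121, 1.341, -1.337]
contact_force: [-0.3, -0.1, -0.7]
opening: 0.0858
```

```bash
python3 g.py .6028 -.2759 .11 -.140
```

```text
t46.0 pos [ 0.5934 -0.2799  0.1618] open 0.0858 F [-0.3 -0.1 -0.7] q6 -0.38
 rot now [ 0.002 -0.038 -0.001]  shift now axes cm [-0.56  5.18  0.87]  shift in goal axes cm [-0.53  5.18  0.88]  jaw heading -0.178
```

Emit:
servo_tool --commands '[0,-0.038,0,-0.5,1,0.9,1,0,0,0,0,1.4,0,1,0,0,0,0,1.4,0,1,0,0,0,0,0.8,0,1,0,0,0,0,0,0,1,0,0,0,0,0,0,1]'

```text
t: 46.55
tool_pos: [0.6015, -0.2729, 0.1102]
tool_rot: [-1.143, 1.315, -1.305]
contact_force: [0.1, -0.4, 0.6]
opening: 0.0849
```

```bash
python3 g.py .6028 -.2759 .062 -.140
```

```text
t46.5 pos [ 0.6015 -0.2729  0.1102] open 0.0849 F [ 0.1 -0.4  0.6] q6 -0.40
 rot now [ 0.006  0.003 -0.003]  shift now axes cm [0.29 4.82 0.2 ]  shift in goal axes cm [0.28 4.82 0.17]  jaw heading -0.137
```

Emit:
servo_tool --commands '[0.006,0,0,0.3,0.8,0.2,1,0,0,0,0,1,0,1,0,0,0,0,1,0,1,0,0,0,0,1,0,1,0,0,0,0,0.6,0,1,0,0,0,0,0,0,1,0,0,0,0,0,0,1]'

```text
t: 47.25
tool_pos: [0.6033, -0.2766, 0.0628]
tool_rot: [-1.138, 1.31, -1.309]
contact_force: [-0.2, 0.2, 0.0]
opening: 0.0855
```

```bash
python3 g.py .6028 -.2759 .061 -.140;  python3 - <<'E'
from h import *
d=shot("side"); crop(d,240,190,200,160,4,"side24.png")
E
```

```text
t47.2 pos [ 0.6033 -0.2766  0.0628] open 0.0855 F [-0.2  0.2  0. ] q6 -0.41
 rot now [-0.002  0.002 -0.002]  shift now axes cm [-0.06  0.18 -0.06]  shift in goal axes cm [-0.06  0.18 -0.06]  jaw heading -0.138
```

View pics/side24.png

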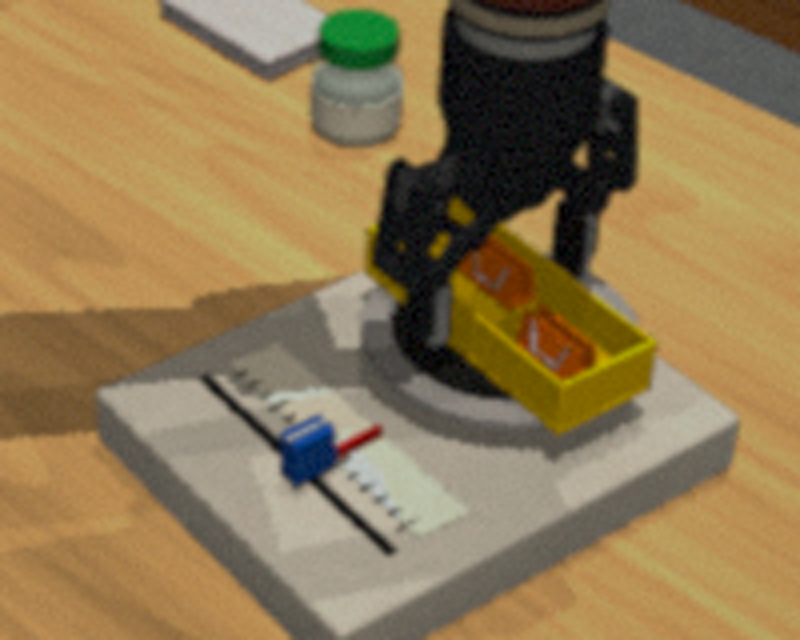

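Emit:
servo_tool --commands '[0,0,0,0,0.1,0,1,0,0,0,0,0,0,0,0,0,0,0,0,0,0,0,0,0,0,0,0,0,0,0,0,0,0,0,0,0,0,0,0,0,0,0,0,0,0,0,0,0,0]' --grip_force 30

```text
t: 48.0
tool_pos: [0.6044, -0.2771, 0.0641]
tool_rot: [-1.137, 1.307, -1.311]
contact_force: [-0.1, 0.4, 0.1]
opening: 0.0594
```

Emit:
servo_tool --commands '[0,0,0,0,-0.5,0,0,0,0,0,0,-1,0,0,0,0,0,0,-1.5,0,0,0,0,0,0,-2,0,0,0,0,0,0,-2,0,0,0,0,0,0,-2,0,0,0,0,0,0,-1.5,0,0,0,0,0,0,0,0,0]'

```text
t: 48.8
tool_pos: [0.6041, -0.2773, 0.179]
tool_rot: [-1.136, 1.304, -1.313]
contact_force: [0.4, -0.6, -0.9]
opening: 0.0592
```

Run:
```python
from h import *
goal(tf(CD,[0,0,.16])[0],CD[2]-np.pi/2)
d=shot("side"); crop(d,240,150,200,160,4,"side25.png")
```

```text
t48.8 pos [ 0.6041 -0.2773  0.179 ] open 0.0592 F [ 0.4 -0.6 -0.9] q6 -0.41
 rot now [-0.006  1.131 -0.004]  shift now axes cm [-60.51   1.76 -20.43]  shift in goal axes cm [ -7.31   1.9  -63.45]  jaw heading -0.138
```

View pics/side25.png

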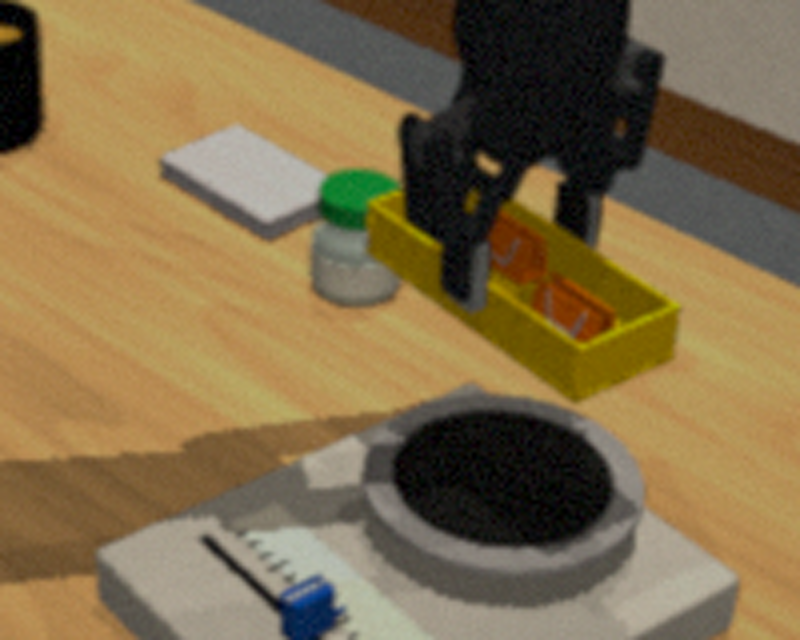

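Emit:
servo_tool --commands '[0,0,0,-1,0,-0.3,0,0,0,0,-2,0,-0.7,0,0,0,0,-3,0,-1,0,0,0,0,-3.4,0,-1.2,0,0,0,0,-3.4,0,-1.2,0,0,0,0,-3.4,0,-1.2,0,0,0,0,-3.4,0,-1.2,0,0,0,0,-3.4,0,-1.2,0,0,0,0,-3.4,0,-1.2,0,0,0,0,-3.4,0,-1.2,0,0,0,0,-3.4,0,-1.2,0,0,0,0,-3.4,0,-1.2,0,0,0,0,-3.4,0,-1.2,0,0,0,0,-3.4,0,-1.2,0,0,0,0,-3.4,0,-1.1,0,0,0,0,-3,0,-1,0,0,0,0,-2,0,-0.7,0,0,0,0,-1,0,-0.3,0,0,0,0,0,0,0,0]'

```text
t: 50.75
tool_pos: [0.4667, 0.301, 0.1524]
tool_rot: [-1.172, 1.342, -1.286]
contact_force: [0.2, 0.1, -0.7]
opening: 0.059
```

Run:
```python
from h import *
goal(tf(CD,[0,0,.15])[0],CD[2]-np.pi/2)
```

```text
t50.8 pos [0.4667 0.301  0.1524] open 0.0590 F [ 0.2  0.1 -0.7] q6 0.56
 rot now [0.038 1.133 0.024]  shift now axes cm [-5.11  0.19  1.15]  shift in goal axes cm [-3.2   0.24 -4.14]  jaw heading -0.135
```

Emit:
servo_tool --commands '[0.038,0,0.024,0,0,0,0,0,0.08,0,0,0,0,0,0,0.13,0,0,0,0,0,0,0.13,0,0,0,0,0,0,0.13,0,0,0,0,0,0,0.13,0,0,0,0,0,0,0.13,0,0,0,0,0,0,0.13,0,0,0,0,0,0,0.13,0,0,0,0,0,0,0.1,0,0,0,0,0,0,0.04,0,0,0,0,0,0,0,0,0,0,0,0]'

```text
t: 51.95
tool_pos: [0.4646, 0.2857, 0.1437]
tool_rot: [-0.267, 2.111, -2.083]
contact_force: [1.1, 0.5, -1.2]
opening: 0.0592
```

Run:
```python
from h import *
goal(tf(CD,[0,0,.12])[0],CD[2]-np.pi/2)
d=shot("side"); crop(d,70,70,160,150,4.2,"side26.png")
```

```text
t52.0 pos [0.4646 0.2857 0.1437] open 0.0592 F [ 1.1  0.5 -1.2] q6 1.73
 rot now [ 0.015 -0.059  0.009]  shift now axes cm [-3.54  2.42 -5.73]  shift in goal axes cm [-3.86  2.37 -5.54]  jaw heading -1.328
```

View pics/side26.png

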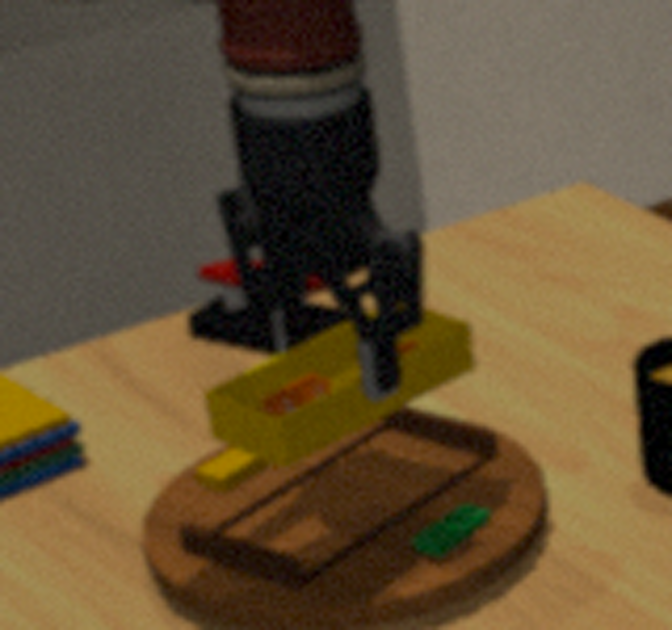

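Emit:
servo_tool --commands '[0.015,-0.059,0.009,0,0,0,0,0,0,0,-0.8,0,-1.1,0,0,0,0,-1.1,0.4,-1.6,0,0,0,0,-1.1,0.4,-1.6,0,0,0,0,-0.7,0.3,-1,0,0,0,0,0,0,0,0,0,0,0,0,0,0,0]'

```text
t: 52.7
tool_pos: [0.4859, 0.3493, 0.131]
tool_rot: [-0.313, 2.06, -2.061]
contact_force: [-0.5, 0.6, -1.1]
opening: 0.059
```

Run:
```python
from h import *
goal(tf(CD,[0,0,.085])[0],CD[2]-np.pi/2)
```

```text
t52.7 pos [0.4859 0.3493 0.131 ] open 0.0590 F [-0.5  0.6 -1.1] q6 1.77
 rot now [-0.    -0.002  0.001]  shift now axes cm [ 0.07  4.6  -0.11]  shift in goal axes cm [ 0.08  4.6  -0.11]  jaw heading -1.27
```

Emit:
servo_tool --commands '[0,0,0,0,0.8,-0.1,0,0,0,0,0,1.2,0,0,0,0,0,0,1.2,0,0,0,0,0,0,0.9,0,0,0,0,0,0,0.4,0,0,0,0,0,0,0,0,0,0,0,0,0,0,0,0]'

```text
t: 53.4
tool_pos: [0.4842, 0.3477, 0.0805]
tool_rot: [-0.314, 2.061, -2.065]
contact_force: [-0.1, -0.6, -1.0]
opening: 0.059
```

Run:
```python
from h import *
goal(tf(CD,[0,0,.038])[0],CD[2]-np.pi/2)
d=shot("side"); crop(d,70,110,160,130,5,"side27.png")
```

```text
t53.4 pos [0.4842 0.3477 0.0805] open 0.0590 F [-0.1 -0.6 -1. ] q6 1.77
 rot now [-0.001 -0.004  0.004]  shift now axes cm [-0.15  4.25 -0.22]  shift in goal axes cm [-0.13  4.25 -0.21]  jaw heading -1.273
```

View pics/side27.png

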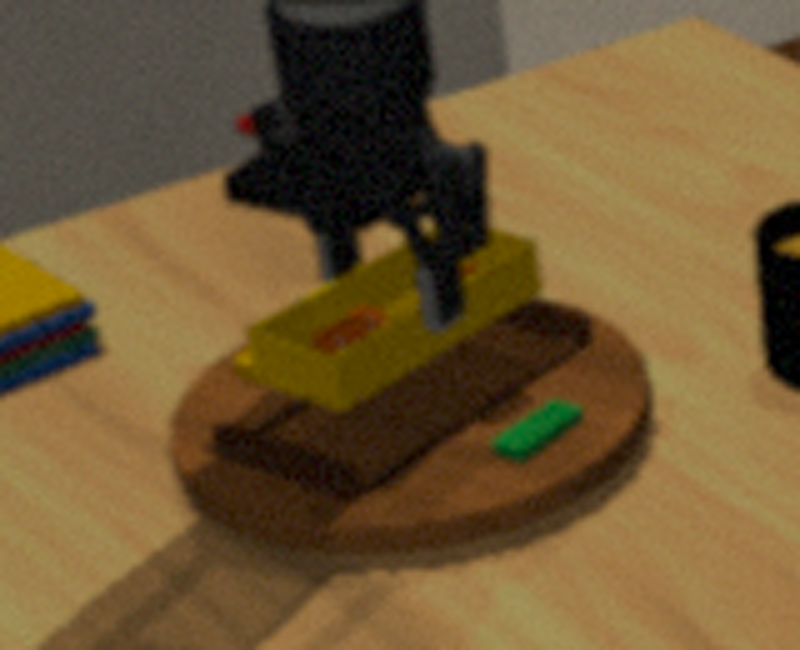

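Emit:
servo_tool --commands '[0,0,0.004,-0.1,0.6,-0.2,0,0,0,0,0,1,0,0,0,0,0,0,1,0,0,0,0,0,0,0.6,0,0,0,0,0,0,0,0,0,0,0,0,0,0,0,0]'

```text
t: 54.05
tool_pos: [0.4852, 0.3505, 0.0465]
tool_rot: [-0.308, 2.059, -2.061]
contact_force: [0.8, -0.6, -1.0]
opening: 0.0591
```

Run:
```python
from h import *
goal(tf(CD,[0,0,.038])[0],CD[2]-np.pi/2)
```

```text
t54.0 pos [0.4852 0.3505 0.0465] open 0.0591 F [ 0.8 -0.6 -1. ] q6 1.77
 rot now [-0.001 -0.004 -0.001]  shift now axes cm [0.04 0.85 0.03]  shift in goal axes cm [0.04 0.85 0.03]  jaw heading -1.272
```

Emit:
servo_tool --commands '[0,0,0,0,0.4,0,0,0,0,0,0,0.3,0,0,0,0,0,0,0,0,0,0,0,0,0,0,0,0]'

```text
t: 54.45
tool_pos: [0.4861, 0.351, 0.0402]
tool_rot: [-0.306, 2.059, -2.059]
contact_force: [-0.2, 0.4, -1.1]
opening: 0.0592
```

Run:
```python
from h import *
goal(tf(CD,[0,0,.038])[0],CD[2]-np.pi/2)
d=shot("side"); crop(d,70,110,160,130,5,"side28.png")
```

```text
t54.5 pos [0.4861 0.351  0.0402] open 0.0592 F [-0.2  0.4 -1.1] q6 1.77
 rot now [-0.001 -0.004 -0.004]  shift now axes cm [0.14 0.21 0.05]  shift in goal axes cm [0.14 0.22 0.05]  jaw heading -1.272
```

View pics/side28.png

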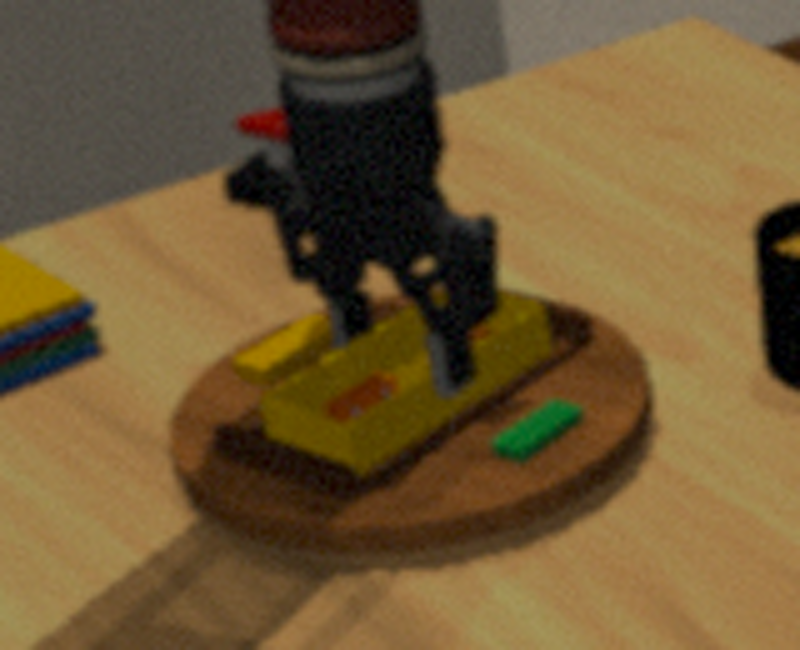

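Emit:
servo_tool --commands '[0,0,0,0.1,0.2,0,0,0,0,0,0,0.1,0,0,0,0,0,0,0,0,0,0,0,0,0,0,0,0.8,0,0,0,0,0,0,0.95,0,0,0,0,0,0,0.95,0,0,0,0,0,0,0.95,0,0,0,0,-1,0,0.95,0,0,0,0,-2,0,0.95,0,0,0,0,-3,0,0.95,0,0,0,0,-3,0,0.95,0,0,0,2,-2,1,0.95,0,0,0,4,0,2,0.95,0,0,0,4,0,2,0.95,0,0,0,4,0,2,0.95,0,0,0,4,0,2,0.95,0,0,0,2,0,2,0.95,0,0,0,0,0,0,0.95]'

```text
t: 56.3
tool_pos: [0.3243, 0.1837, 0.1598]
tool_rot: [-0.292, 2.054, -2.049]
contact_force: [-0.1, -0.1, 0.3]
opening: 0.081
```

Run:
```python
from h import *
o=monitor.get_obs(); print(o["tool_pos"],o["contact_force"])
d=shot("side"); crop(d,70,110,160,130,5,"side29.png"); 
d=shot("top"); cv2.imwrite("pics/top29.png",d["frame"][:,:,::-1]); crop(d,45,200,135,130,4.5,"caddy29.png")
```

```text
[0.32433395 0.1836679  0.15978803] [-0.06243043 -0.07120391  0.33933296]
```

View pics/top29.png

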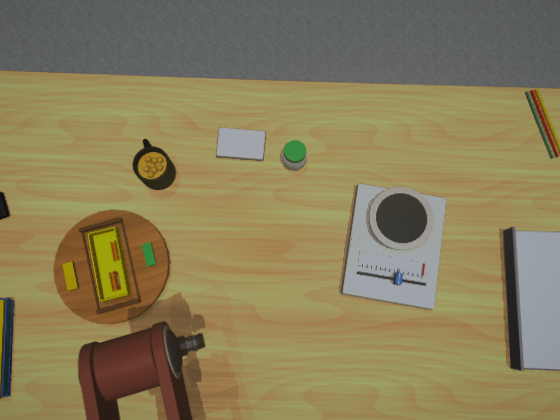

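View pics/side29.png

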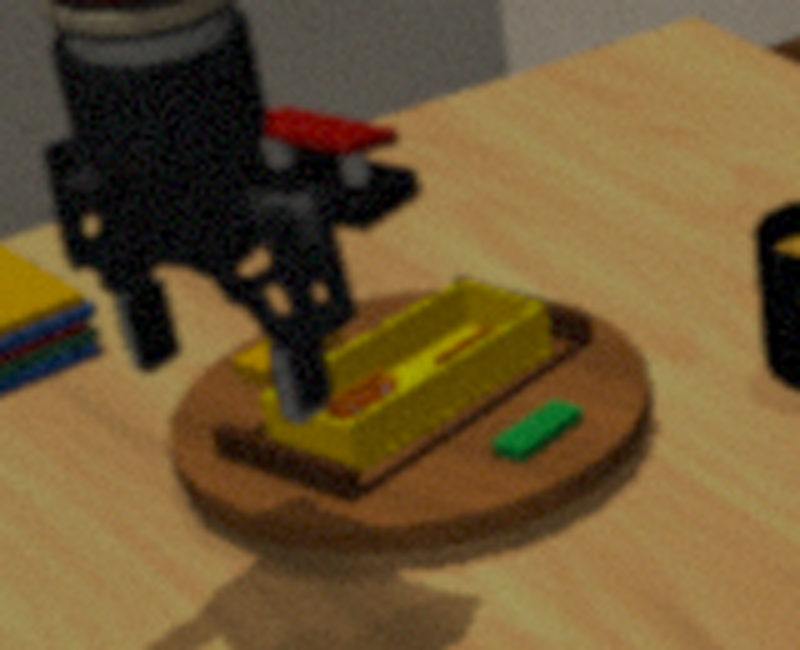

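View pics/caddy29.png

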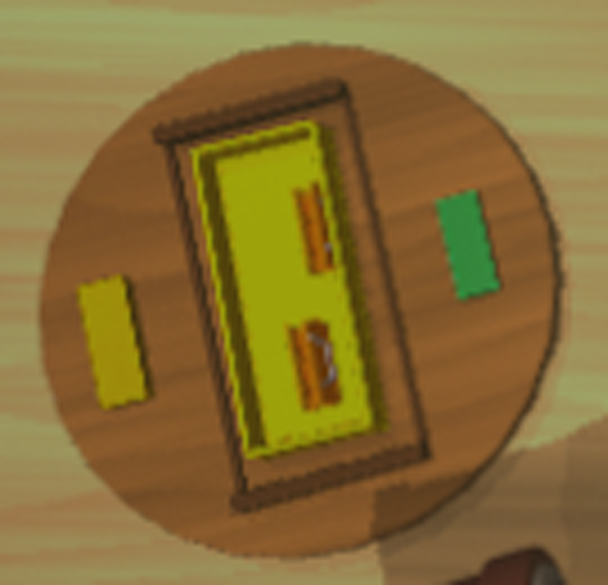

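Run:
```python
from h import *
d=shot("top"); P=cloud(d); print("pan z",np.median(P[210:226,394:410,2]),"earlier .0648")
crop(d,335,178,120,132,4.5,"scale29.png")
s,ox,oy,w,h=4.5,45,200,135,130
im=cv2.resize(d["frame"][oy:oy+h,ox:ox+w,::-1],None,fx=s,fy=s,interpolation=cv2.INTER_CUBIC)
draw(im,d,CD,rect(.15,.06,.06),s,ox,oy,(255,0,255)); cv2.imwrite("pics/ov29.png",im)
```

```text
pan z 0.06295225792417569 earlier .0648
```

View pics/ov29.png

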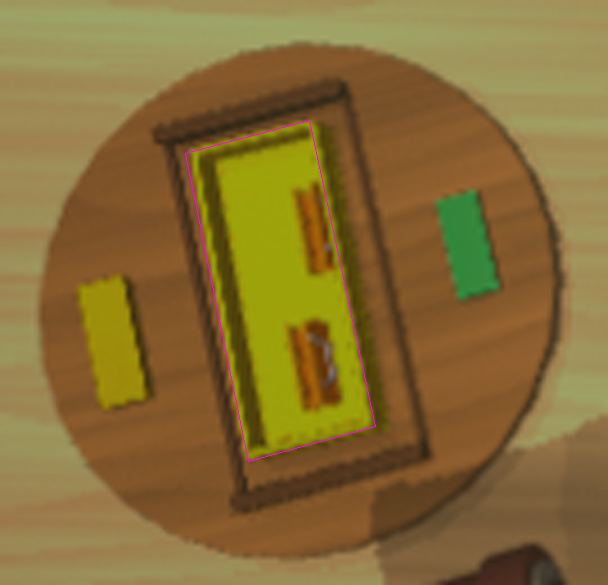

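View pics/scale29.png

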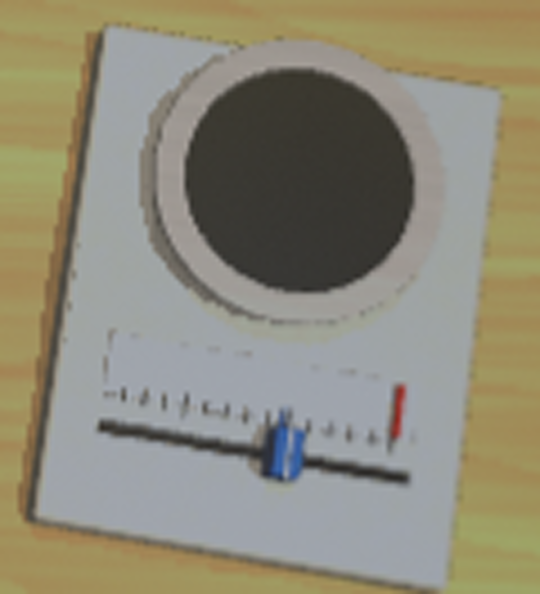

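```bash
python3 -c "
from station import ticket
print(ticket.finish_job())"
```

```text
the job is handed in; nothing more can be done
None
```

I did the whole job and handed it in at about 57 s of the 210 s. The hand-in reports no verdict, so what follows is from my own last checks.

- **Marker zeroed:** I slid the marker to its zero stop. The picture put it within 1 mm of the stop.
- **Clips:** There were two, and I put both in the yellow box while it stood in the caddy.
- **Weighing:** I set the box on the pan about 2 mm off centre and let go. The needle settled about 53.5 mm from zero.
- **Marker at the reading:** I slid the marker to the needle and let go. The two agreed within about 1 mm in both camera views.
- **Box returned:** I carried the box level back to its bay. The overlay showed it within a few millimetres of the bay's middle, with both clips inside.

In the final pictures the pan is empty and back up, the needle is at zero and the marker is still at the reading. The mug, tin and jar look unmoved, and the arm was clear of everything.

One reading differed slightly: the final depth at the pan was 0.063 m, as the task states for an empty pan, against 0.065 m at the start. That is within the 2 mm calibration. No check failed.

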